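# Wind the board lift level with the slide track

## Robot

A 7-joint arm with a two-finger parallel gripper is mounted at the origin on the work surface. World frame = base frame: x ahead of the robot, y to its left, z up, the work surface at z = 0. Lengths are in m, angles in degrees, forces in N, time in s.
With the tool pointing down it reaches from about 0.4 to 0.9 m from the base axis. Payload 5.6 kg.
Tool frame: the origin (TCP) lies midway between the tips of the shut fingers; the grasp point (between the pads) lies 19 mm behind it; x points along the fingers, y is the direction in which the jaws open and shut, and the axes are right-handed (so a half turn about x gives the same grasp; the last joint's range is limited). The gripper opens to 92 mm and grips with 3 to 60 N. Pads are 20 mm wide; open, the fingers measure 128 mm over their backs; the gripper's body (75 mm by 189 mm) begins 69 mm behind the grasp point.
Start: joints at [-65.89, 26.786, -0.665, 91.828, 0.344, 61.387, -3.226], TCP at [0.291, 0.581, 0.178] pointing down, gripper open.
Joint ranges: [-144.91, 144.91], [-17.63, 115.5], [-89.93, 88.59], [15.96, 139.68], [-74.01, 254.01], [8.47, 105.57], [-167.45, 167.45]. Speed limits (degrees/s): [147.25, 147.25, 180, 180, 180, 180, 180].

## Interface

Orientations are given as [roll, pitch, yaw] about the fixed x, y, z axes, in that order (R = Rz(yaw) Ry(pitch) Rx(roll)).
In Python, from station import bot, snapshot, camera_model, job, recognise, landmark_of gives the robot as it stands.
- The arm moves only by the tool servo_tool, never from a script. Its argument "series" is a list of rows, each a list of 3 entries, a list of its own where there are three numbers: the turn, a rotation vector about the tool's x, y, z in rad, then the shift along the tool's x, y, z in cm, then the opening in per cent of the stroke, from 0 (shut) to 100 (fully open). A call has exactly 8 rows; each row shifts and turns the commanded pose from where the row before left it, along the tool's axes as they then stand; what a row does not reach is not made up. A row lasts 1/8 s, in which the tool goes at most 62.5 mm and 10.7 degrees, less where a joint would pass 70% of its speed; a pose out of reach is approached as far as the arm can. A call with a gripper value outside its range is refused whole. The fingers move at their own pace and stop on an object; "squeeze" is the grip in N (left out, the last holds). Time passes only in rows, so rows that do not move let the fingers close, or fill a call up. It gives the time, the measured TCP pose, the force and the opening at its end, in the units of the state.
- bot.get_obs(): the state, without advancing time (a new reading comes with each control period).
- snapshot(name): name is "side" or "top"; returns (picture, depth): 400x640x3 uint8, blue, green, red; 400x640 float32, m along the optical axis (not along the pixel's ray), 0 where there is no reading.
- camera_model(name): a dict with "fx", "fy", "cx", "cy" (pixels), "origin" and "attitude" of the camera in the world. Camera axes: x right, y down, z forward; pixel columns grow to the right and rows downward; lengths in m; the calibration is good to about 2 mm. A picture is of the moment at which its call begins. camera_model takes no time and is no camera call.
- job.hand_in(): hands the job in, once; it reports no verdict.
Trained networks look in the newest picture that a camera, given by its name, has taken for a name from the list of things; names that differ only in an ending like _2 or _b are one class to them, and where a whole thing is asked for, a point or a joint stands for the part that bears it (a point fixed in the world has none). Each returns a list of dicts, best first, with "conf" (0 to 1); they miss things now and then, are a little off and sometimes report something else, mostly with a low value. They report only what shows in the picture. A call takes as long as a camera call. They do not tell look-alikes from the thing itself.
- recognise(camera, name): "box" ([left, top, right, bottom] in pixels, round what is visible of it).
- landmark_of(camera, name): "xy" ([column, row] in pixels: a listed point, or the origin of a listed thing).
The state is a dict: "t": time; "q": joint angles; "joint_velocities": joint speeds; "joint_efforts": joint torques, N m; "eef_pos": TCP position; "orientation": TCP orientation; "force": force on the tool from outside, world axes, zero at the start; "torque": the same for the moment, N m; "opening": opening from 0.0 (shut) to 1.0 (fully open).
Only numpy, scipy, OpenCV 4.12 (cv2) and the standard library are available. Lean on these libraries where they do the work, as an engineer would, in place of code of your own. Each camera call takes 0.05 s, during which the arm holds its last target. There are 200 camera calls.

## Task

Fit the loose crank handle on the square shaft end on top of the screw lift and wind the lift up until its rails are level with the rails of the slide track beside it, so that the board in its pallet could be slid straight across. Leave the crank fully down on the shaft, let go of it, and do not shift the pliers, cutters, jar or solder reel lying about.

Things in the scene. Friction and masses are not known exactly. Their poses are not given: they have to be found in the camera images.
- crank_hub (a point): Centre of the hub of the loose dark steel crank handle (0.25 kg), which lies flat, grip upright. The hub is 30 x 30 x 28 mm high (underside 14 mm below this point) with a 16.2 mm square hole right through, top to bottom, sides parallel to x and y. z is up; x points along the flat arm (16 wide, 12 thick, level with the hub's underside) to the grip, 65 mm away.
- crank_handle (a point): Centre, half-way up, of the crank's upright black grip: a round barrel 22 mm thick, 57 mm high (28 mm up and down from here). It revolves on its own vertical axis with slight friction, so it can stay gripped while the crank goes round. It lies 65 mm along the hub's x and 33 mm above the hub's centre.
- drive_top (a point): Top centre of the lift's vertical shaft, 217 mm above the bench: a dark square 14 x 14 mm, 25.5 mm high, top 5 mm tapered to 9 mm, over a round collar 25 mm wide. A crank fully down rests on the collar, hub centre 11.5 mm below this point. x and y are parallel to the square's sides and turn with the shaft; z is up. A cross-beam 50 x 134 mm, top 36 mm below this point, carries the shaft.
- lift_screw (a joint): Turn of the lift's screw in rad. It grows when the shaft is turned clockwise as seen from above, and that raises the deck: 8 mm for each whole turn. Turning takes about 0.11 N m; it stays wherever it is left.
- deck_level (a point): Middle between the two rails of the lift's deck, at the height of the rail tops, at the deck's end facing the track. z is up, y points along the rails to the track. The deck (135 x 120 mm, carrying a board in a black pallet) moves straight up and down beside the screw; at the start its rails are 11 to 27 mm lower than the track's.
- track_level (a point): Middle between the two rails of the slide track, at the height of the rail tops, near the track's end that faces the lift. z is up. The track is clamped on its posts at a height that differs from day to day (rail tops 89 to 97 mm above the bench) and does not move.
- pliers: Long-nose pliers lying on the bench, about 130 mm long, 11 mm high. Origin under the pivot. To be left alone.
- cutters: Side cutters lying on the bench, about 115 mm long, 11 mm high. Origin under the pivot. To be left alone.
- flux_bottle: White screw-cap jar, 44 mm wide, 72 mm high, standing. Origin under its centre. To be left alone.
- solder_reel: Reel of solder wire standing on its flange, 66 mm wide, 44 mm high. Origin under its centre. To be left alone.
Not all that is in view belongs to the job. There is more than one size of the part that bears crank_hub; the job needs the larger.

How it is judged:
By the outcome, as a careful person would: the job done as asked, in the order asked, and still so for the second after the job is handed in, with the robot touching nothing.
It also fails if it takes over 67 s, if anything falls off the work surface, if the arm or the gripper's body presses on something with over 40 N, if the wrist force passes 120 N, or if a joint passes its speed limit or range.

## Working session

There is one attempt and no reset: what is moved stays moved. The work goes in short steps, Python scripts to look and compute and a tool call to move; the robot and the scene stay as the last step left them, time stands still between calls to the robot, and variables do not carry over. Pictures are saved under pics/ and viewed, about 8 in all and at most 12, crops included, and the job is handed in when it is done.

Besides the shell and the picture viewer there is one more tool, called by a JSON object that holds its "api" and its "payload", one argument or row to a line. servo_tool: Moves the arm, as the interface text tells. Its arguments: {"type":"object","properties":{"series":{"type":"array"},"squeeze":{"type":"number"}},"required":["series"]}

```bash
mkdir -p pics; cat > h.py <<'E'
import numpy as np, cv2
from scipy.spatial.transform import Rotation as R
from station import bot, snapshot, camera_model, job, recognise, landmark_of
def cam(n):
    m=camera_model(n); A=m["attitude"]; A=np.array(A,float)
    Rm=A if A.shape==(3,3) else (R.from_euler('xyz',A,degrees=True).as_matrix() if A.size==3 else R.from_quat(A).as_matrix())
    return m,Rm,np.array(m["origin"])
def ray(n,uv):
    m,Rm,o=cam(n); return o,Rm@np.array([(uv[0]-m["cx"])/m["fx"],(uv[1]-m["cy"])/m["fy"],1])
def at_z(n,uv,z):
    o,d=ray(n,uv); return o+d*(z-o[2])/d[2]
def at_d(n,uv,depth):
    o,d=ray(n,uv); return o+d*depth
def proj(n,p):
    m,Rm,o=cam(n); c=Rm.T@(np.array(p)-o); return np.array([m["fx"]*c[0]/c[2]+m["cx"],m["fy"]*c[1]/c[2]+m["cy"]])
E
python3 - <<'E'
from h import *
np.set_printoptions(precision=4,suppress=True)
for n in("top","side"):
    print(n,camera_model(n))
    p,d=snapshot(n); cv2.imwrite(f"pics/{n}0.png",p); np.save(f"{n}0.npy",d)
    for t in("crank_hub","crank_handle","drive_top","deck_level","track_level"):
        for r in landmark_of(n,t)[:4]:
            u,v=np.round(r["xy"]).astype(int); dd=d[v,u] if 0<=u<640 and 0<=v<400 else 0
            print(n,t,np.round(r["xy"],1),round(r["conf"],2),at_d(n,r["xy"],dd))
print(bot.get_obs())
E
```

```text
top {'fx': 469.5308940688214, 'fy': 469.5308940688214, 'cx': 319.847880751433, 'cy': 190.70080222329372, 'origin': array([ 0.3341, -0.1114,  1.2292]), 'attitude': array([-168.4831,   -0.0183,  -94.4236])}
top crank_hub [378.5 213.1] 0.74 [ 0.509  -0.2788  0.0174]
top crank_hub [350.6 185.9] 0.7 [ 0.5906 -0.2142 -0.0003]
top crank_handle [374.9 236.1] 0.67 [ 0.4443 -0.256   0.0764]
top crank_handle [340.  197.4] 0.57 [ 0.5505 -0.1798  0.0591]
top drive_top [239.3 219.4] 0.44 [0.4899 0.0519 0.2161]
top deck_level [220.2 201. ] 0.88 [0.5648 0.1236 0.0583]
top track_level [205. 196.] 0.94 [0.5905 0.1725 0.0116]
top track_level [317.4 248.9] 0.62 [ 0.429  -0.1128  0.0119]
side {'fx': 478.73081550456214, 'fy': 478.73081550456214, 'cx': 325.7494432942961, 'cy': 199.08531938291026, 'origin': array([ 0.2249, -0.7103,  0.8979]), 'attitude': array([-137.0267,    0.8599,  -31.1658])}
side crank_hub [339.3 300.8] 0.77 [ 0.514  -0.262   0.0095]
side crank_handle [334.4 255.6] 0.96 [ 0.5507 -0.1835  0.0528]
side crank_handle [305.7 303. ] 0.58 [ 0.434  -0.2651  0.0756]
side drive_top [250.1 147.9] 0.67 [0.4842 0.0554 0.2161]
side deck_level [277.1 160.6] 0.78 [0.6048 0.2031 0.0059]
side track_level [338.  303.3] 0.49 [ 0.5099 -0.2634  0.0049]
{'t': 0.6, 'q': array([-65.8903,  26.7866,  -0.6644,  91.8277,   0.3447,  61.3872,
        -3.2266]), 'joint_velocities': array([ 0.0645, -0.0674, -0.0055, -0.1297, -0.1284, -0.0214,  0.088 ]), 'joint_efforts': array([  0.0001, -52.014 ,  -0.0124, -24.3948,  -0.0567,   0.0115,
         0.    ]), 'eef_pos': array([0.2908, 0.5813, 0.1776]), 'orientation': array([ 13.7955,  89.9968, -12.7826]), 'force': array([ 0.6248,  0.3162, -0.0309]), 'torque': array([-0.0309,  0.0093, -0.0325]), 'opening': 1.0002224994393454}
```

View pics/top0.png

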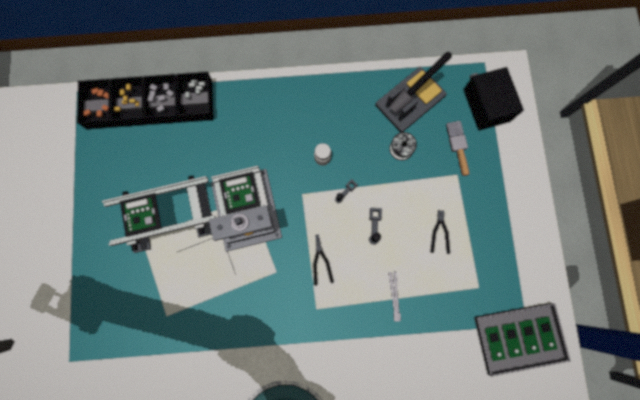

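View pics/side0.png

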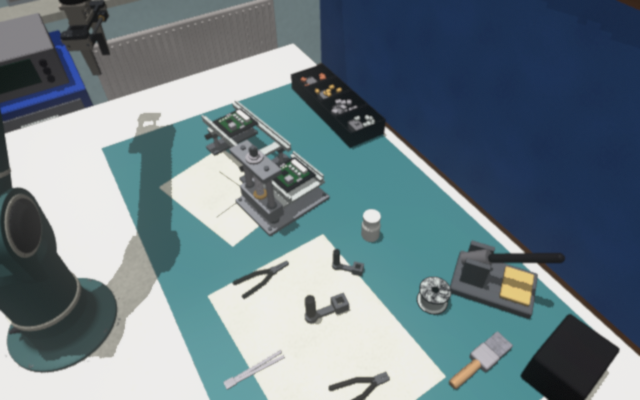

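The larger crank is the one on the white sheet with its hub at top px (378,213) and grip at (375,237); the small look-alike is at (345,190). The lift shaft is at top px (239,220), with the track to its left. Next I'll measure these in detail.

```bash
cat >> h.py <<'E'
def cloud(n,d):
    m,Rm,o=cam(n); v,u=np.mgrid[:400,:640]
    c=np.stack([(u-m["cx"])/m["fx"]*d,(v-m["cy"])/m["fy"]*d,d],-1)
    P=c@Rm.T+o; P[d<=0]=np.nan; return P
E
python3 - <<'E'
from h import *
np.set_printoptions(precision=4,suppress=True)
print(R.from_euler('xyz',bot.get_obs()["orientation"],degrees=True).as_matrix())
def near(P,c,r): return np.hypot(P[...,0]-c[0],P[...,1]-c[1])<r
for n in("top","side"):
    P=cloud(n,np.load(f"{n}0.npy")); z=P[...,2]
    b=near(P,(0.4,-0.35),.03); print(n,"bench",np.nanmedian(z[b]),np.nanstd(z[b]))
    g=near(P,(.445,-.26),.03)&(z>.068); print("griptop",g.sum(),np.nanmean(P[g],0), np.nanmin(P[g],0),np.nanmax(P[g],0))
    h=near(P,(.512,-.27),.03)&(z>.021)&(z<.034); print("hubtop",h.sum(),(np.nanmin(P[h],0)+np.nanmax(P[h],0))/2,np.nanmin(P[h],0),np.nanmax(P[h],0))
    s=near(P,(.487,.053),.03)&(z>.21); print("shaft",s.sum(),np.nanmean(P[s],0),np.nanmin(P[s],0),np.nanmax(P[s],0))
    p=cv2.imread(f"pics/{n}0.png")
    # height map of lift/track
    zz=np.where(np.isfinite(z),z,0)
    cm=cv2.applyColorMap(np.clip((zz-.05)/.06*255,0,255).astype(np.uint8),cv2.COLORMAP_JET)
    u0,v0,w,hh=(100,160,190,95) if n=="top" else (195,95,150,140)
    k=4 if n=="top" else 4
    f=lambda a:cv2.resize(a[v0:v0+hh,u0:u0+w],None,fx=k,fy=k,interpolation=cv2.INTER_CUBIC)
    if n=="top":
        A=cv2.resize(p[195:250,345:405],None,fx=4,fy=4,interpolation=cv2.INTER_CUBIC)
        B=cv2.resize(p[200:240,220:260],None,fx=6,fy=6,interpolation=cv2.INTER_CUBIC)
        C=np.zeros((240,760,3),np.uint8); C[:220,:240]=A; C[:,260:500]=B
        out=np.vstack([f(p)[:340],C])
    else:
        out=f(p)
    cv2.imwrite(f"pics/{n}_crop.png",out)
    cv2.imwrite(f"pics/{n}_h.png",f(cm))
E
```

```text
[[ 0.0001  0.4474  0.8943]
 [-0.      0.8943 -0.4474]
 [-1.      0.      0.0001]]
top bench 0.0009049792407018753 0.002338905449661035
griptop 62 [ 0.4439 -0.2594  0.0753] [ 0.4346 -0.2696  0.0681] [ 0.4546 -0.2492  0.0803]
hubtop 105 [ 0.5091 -0.27    0.0273] [ 0.4924 -0.2854  0.0216] [ 0.5258 -0.2546  0.0329]
shaft 43 [0.4883 0.057  0.2157] [0.4808 0.0488 0.2101] [0.4959 0.0637 0.2215]
side bench 0.0006112261082512616 0.0016015565737244174
griptop 96 [ 0.4431 -0.2626  0.0744] [ 0.4337 -0.2727  0.0684] [ 0.4531 -0.2518  0.0783]
hubtop 168 [ 0.5082 -0.2698  0.0263] [ 0.4912 -0.2875  0.021 ] [ 0.5252 -0.2521  0.0316]
shaft 38 [0.4882 0.0542 0.2143] [0.4807 0.0482 0.2104] [0.4966 0.0608 0.2194]
```

View pics/top_crop.png

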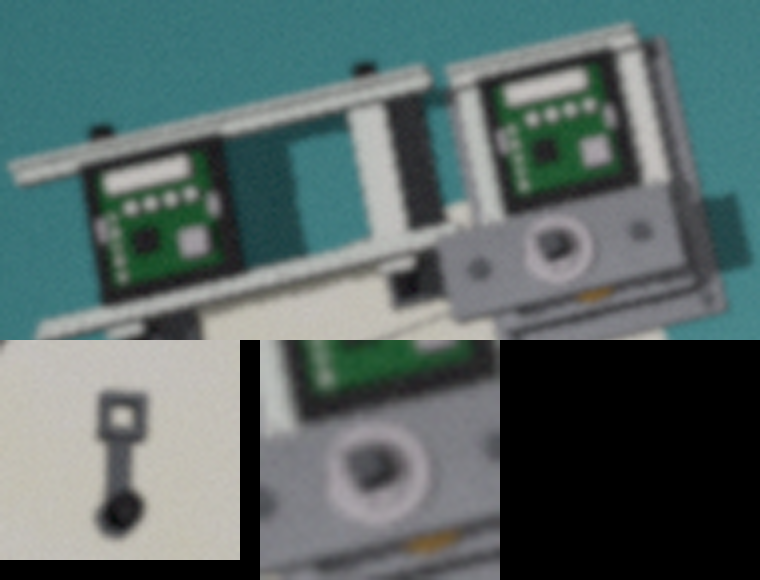

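View pics/side_crop.png

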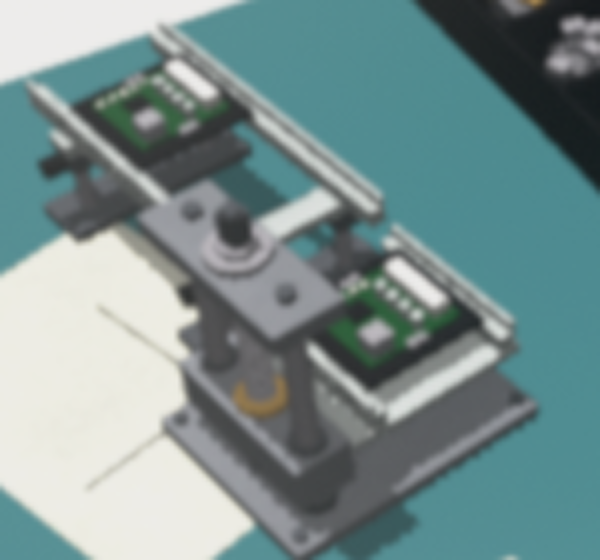

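```bash
python3 - <<'E'
from h import *
np.set_printoptions(precision=4,suppress=True)
for n in("top","side"):
    S=[snapshot(n) for _ in range(8)]
    I=np.mean([s[0].astype(float) for s in S],0); D=np.array([s[1] for s in S]); D=np.where(D>0,D,np.nan)
    np.savez(f"{n}_avg.npz",I=I,D=np.nan_to_num(np.nanmedian(D,0)))
    print(n,"depth frame-to-frame std",np.nanmedian(np.nanstd(D,0)))
from scipy.optimize import minimize
def render(n,x,y,yaw,box,ss=6):
    u0,v0,w,h=box
    def sq(s,z): 
        a=np.radians(yaw)+np.pi/4+np.arange(4)*np.pi/2; r=s/2*np.sqrt(2)
        return np.c_[x+r*np.cos(a),y+r*np.sin(a),np.full(4,z)]
    def circ(r,z):
        a=np.linspace(0,2*np.pi,48); return np.c_[x+r*np.cos(a),y+r*np.sin(a),np.full(48,z)]
    px=lambda Q:np.array([(proj(n,q)-[u0,v0]+.5)*ss for q in Q])
    L=np.zeros((h*ss,w*ss),np.uint8)
    def fill(Q,l): cv2.fillPoly(L,[np.round(px(Q)*16).astype(np.int32)],l,shift=4)
    fill(circ(.0125,.1915),1)
    b,m,t=sq(.014,.1915),sq(.014,.212),sq(.009,.217)
    c=np.array(cam(n)[2])
    l=2
    for A,B in((b,m),(m,t)):
        for i in range(4):
            j=(i+1)%4; Q=np.array([A[i],A[j],B[j],B[i]]); nn=np.cross(Q[1]-Q[0],Q[3]-Q[0]); 
            if nn@(c-Q[0])>0: fill(Q,l); l+=1
    fill(t,l)
    return L,l
def resid(n,img,x,y,yaw,box,ss=6):
    L,l=render(n,x,y,yaw,box,ss); u0,v0,w,h=box
    cols=[]
    for k in range(l+1):
        m=cv2.GaussianBlur((L==k).astype(np.float32),(0,0),.8*ss); cols.append(cv2.resize(m,(w,h),interpolation=cv2.INTER_AREA).ravel())
    A=np.array(cols).T; keep=(1-A[:,0])>.5; A=A[keep]; bb=img[v0:v0+h,u0:u0+w].mean(2).ravel()[keep]
    # mild ridge
    s=np.linalg.solve(A.T@A+.05*np.eye(A.shape[1]),A.T@bb); return np.mean((A@s-bb)**2)
for n in("top","side"):
    I=np.load(f"{n}_avg.npz")["I"]
    c=proj(n,(.488,.055,.205)).astype(int); box=(c[0]-16,c[1]-16,32,32)
    best=[]
    for yaw in range(0,90,6):
        f=lambda p:resid(n,I,.488+p[0]/1e3,.055+p[1]/1e3,yaw,box)
        r=min((minimize(f,s,method="Nelder-Mead",options=dict(maxiter=40,initial_simplex=np.array(s)+[[0,0],[1.5,0],[0,1.5]])) for s in ([0,0],[0,-1.5])),key=lambda r:r.fun); best.append((r.fun,yaw,.488+r.x[0]/1e3,.055+r.x[1]/1e3))
    for b in sorted(best)[:6]: print(n,np.array(b))
    print(n,"worst",max(best)[0])
E
```

```text
top depth frame-to-frame std 0.0024170768
side depth frame-to-frame std 0.0022441545Traceback (most recent call last):
  File "<stdin>", line 43, in <module>
  File "<stdin>", line 43, in <genexpr>
    res = _minimize_neldermead(fun, x0, args, callback, bounds=bounds,
                               **options)
    fsim[j] = func(sim[j])
              ~~~~^^^^^^^^
    fx = function(np.copy(x), *(wrapper_args + args))
  File "<stdin>", line 42, in <lambda>
  File "<stdin>", line 30, in resid
  File "<stdin>", line 27, in render
  File "<stdin>", line 18, in fill
  File "<stdin>", line 16, in <lambda>
  File "h.py", line 15, in proj
    m,Rm,o=cam(n); c=Rm.T@(np.array(p)-o); return np.array([m["fx"]*c[0]/c[2]+m["cx"],m["fy"]*c[1]/c[2]+m["cy"]])
           ~~~^^^
  File "h.py", line 5, in cam
    m=camera_model(n); A=m["attitude"]; A=np.array(A,float)
ValueError: time passes only in moves, steps and waits
```

```bash
python3 - <<'E'
import pickle
from station import camera_model
pickle.dump({n:camera_model(n) for n in("top","side")},open("cam.pkl","wb"))
s=open("h.py").read().replace("m=camera_model(n);","m=CM[n];").replace("def cam(n)","import pickle,functools\nCM=pickle.load(open('cam.pkl','rb'))\n@functools.cache\ndef cam(n)")
open("h.py","w").write(s)
E
cat > shaft.py <<'E'
from h import *
from scipy.optimize import minimize
np.set_printoptions(precision=4,suppress=True)
def render(n,x,y,yaw,box,ss=6):
    u0,v0,w,h=box
    def sq(s,z): 
        a=np.radians(yaw)+np.pi/4+np.arange(4)*np.pi/2; r=s/2*np.sqrt(2)
        return np.c_[x+r*np.cos(a),y+r*np.sin(a),np.full(4,z)]
    def circ(r,z):
        a=np.linspace(0,2*np.pi,48); return np.c_[x+r*np.cos(a),y+r*np.sin(a),np.full(48,z)]
    px=lambda Q:np.array([(proj(n,q)-[u0,v0]+.5)*ss for q in Q])
    L=np.zeros((h*ss,w*ss),np.uint8)
    def fill(Q,l): cv2.fillPoly(L,[np.round(px(Q)*16).astype(np.int32)],l,shift=4)
    fill(circ(.0125,.1915),1)
    b,m,t=sq(.014,.1915),sq(.014,.212),sq(.009,.217)
    c=cam(n)[2]; l=2
    for A,B in((b,m),(m,t)):
        for i in range(4):
            j=(i+1)%4; Q=np.array([A[i],A[j],B[j],B[i]]); nn=np.cross(Q[1]-Q[0],Q[3]-Q[0])
            if nn@(c-Q[0])>0: fill(Q,l); l+=1
    fill(t,l)
    return L,l
def resid(n,img,x,y,yaw,box,ss=6):
    L,l=render(n,x,y,yaw,box,ss); u0,v0,w,h=box
    A=np.array([cv2.resize(cv2.GaussianBlur((L==k).astype(np.float32),(0,0),.8*ss),(w,h),interpolation=cv2.INTER_AREA).ravel() for k in range(l+1)]).T
    keep=(1-A[:,0])>.5; A=A[keep]; bb=img[v0:v0+h,u0:u0+w].mean(2).ravel()[keep]
    s=np.linalg.solve(A.T@A+.05*np.eye(A.shape[1]),A.T@bb); return np.mean((A@s-bb)**2)
T=[]
for n in("top","side"):
    I=np.load(f"{n}_avg.npz")["I"]
    c=proj(n,(.488,.055,.205)).astype(int); box=(c[0]-14,c[1]-14,28,28)
    k=14; q=np.clip(I[box[1]:box[1]+28,box[0]:box[0]+28]*1.3,0,255).astype(np.uint8); T.append(cv2.resize(q,None,fx=k,fy=k,interpolation=cv2.INTER_CUBIC))
    best=[]
    for yaw in range(0,90,6):
        f=lambda p:resid(n,I,.488+p[0]/1e3,.055+p[1]/1e3,yaw,box)
        r=minimize(f,[0,-.5],method="Nelder-Mead",options=dict(maxiter=40,initial_simplex=[[0,0],[2,0],[0,-2]])); best.append((r.fun,yaw,.488+r.x[0]/1e3,.055+r.x[1]/1e3))
    for b in sorted(best)[:6]: print(n,np.array(b))
    print(n,"worst",max(best)[0])
cv2.imwrite("pics/shaft.png",np.hstack(T))
E
python3 shaft.py
cat > rails.py <<'E'
from h import *
np.set_printoptions(precision=4,suppress=True)
import sys
suf=sys.argv[1] if len(sys.argv)>1 else "avg"
for n in("top","side"):
    f=np.load(f"{n}_{suf}.npz"); P=cloud(n,f["D"]); z=P[...,2]; I=f["I"]
    bright=(I.min(2)>150)&(z>.055)&(z<.11)&(P[...,1]>-.02)&(P[...,0]>.4)&(P[...,0]<.75)
    k,lab,st,ce=cv2.connectedComponentsWithStats(bright.astype(np.uint8))
    for i in range(1,k):
        if st[i][4]<40: continue
        Q=P[lab==i]; c=Q.mean(0); w,V=np.linalg.eigh(np.cov((Q-c)[:,:2].T)); d=V[:,1]
        print(n,i,"px",st[i],"c",c,"med z",np.median(Q[:,2]).round(4),"len",(2*np.sqrt(3*w[::-1])).round(3),"ang",np.degrees(np.arctan2(d[1],d[0])).round(1)%180)
E
python3 rails.py
```

```text
top [37.773  18.      0.4881  0.0548]
top [40.9443 24.      0.4883  0.0549]
top [42.35   12.      0.4877  0.0546]
top [47.0096 30.      0.488   0.0548]
top [53.8209  6.      0.4881  0.0545]
top [62.7747 36.      0.4881  0.0547]
top worst 104.74537788643161
side [79.5436 78.      0.4913  0.0589]
side [79.7322 84.      0.4912  0.0589]
side [86.2611  0.      0.4911  0.0585]
side [112.1283  72.       0.4918   0.0592]
side [114.785   60.       0.4919   0.0596]
side [115.6058   6.       0.4909   0.0589]
side worst 223.23249915604518
top 4 px [255 173  12  33 140] c [0.5884 0.0209 0.0566] med z 0.0561 len [0.089 0.013] ang 9.5
top 7 px [155 179  52  14 140] c [0.606  0.2143 0.0877] med z 0.0876 len [0.129 0.007] ang 99.5
top 8 px [227 178  19   8  76] c [0.6062 0.077  0.087 ] med z 0.0871 len [0.046 0.01 ] ang 99.8
top 9 px [215 183  11  33 135] c [0.5703 0.1261 0.0568] med z 0.0561 len [0.088 0.012] ang 9.400000000000006
top 10 px [110 186 105  58 595] c [0.527  0.225  0.0834] med z 0.0868 len [0.245 0.088] ang 113.5
top 14 px [127 200  19   8  79] c [0.5659 0.3184 0.1047] med z 0.1048 len [0.046 0.01 ] ang 99.6
side 1 px [233 100  57  48 223] c [0.6017 0.2585 0.0907] med z 0.0887 len [0.27 0.01] ang 99.1
side 2 px [237 110  12  10  61] c [0.5685 0.3207 0.1028] med z 0.1045 len [0.055 0.02 ] ang 90.3
side 4 px [202 116  35  30 107] c [0.4919 0.3027 0.0919] med z 0.092 len [0.164 0.014] ang 99.1
side 10 px [260 142  19  13 110] c [0.5808 0.1882 0.0736] med z 0.0736 len [0.053 0.021] ang 10.800000000000011
side 11 px [294 152  28  28  59] c [0.636  0.0612 0.0747] med z 0.077 len [0.121 0.008] ang 96.6
side 13 px [292 159  15  13  81] c [0.6088 0.0788 0.0847] med z 0.0863 len [0.054 0.02 ] ang 91.4
side 21 px [272 181  48  20 197] c [0.574  0.0271 0.0616] med z 0.0562 len [0.118 0.049] ang 169.6
```

View pics/shaft.png

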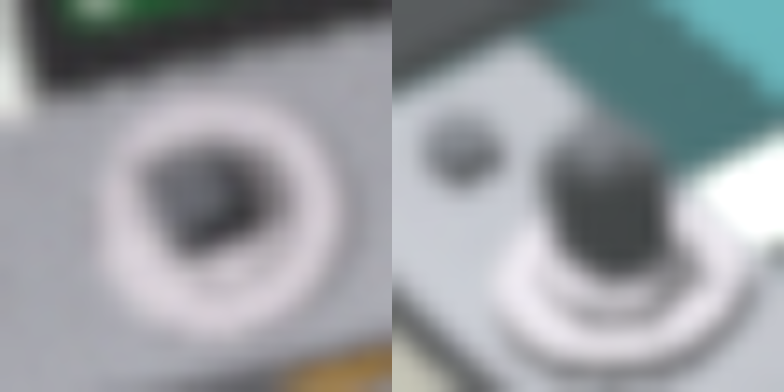

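The shaft fit is clear in the top camera: yaw about 19° and xy (.488,.055). The collar model doesn't suit the side camera, so I'm ignoring that fit. The crank hub is at (.5087,-.270), with its arm pointing to about 172°. I'll move towards it now.

{"api": "servo_tool", "payload": {
  "series": [
    [[-0.16,0,0],[-6,0,0],65],
    [[-0.165,0,0],[-6,0,0],65],
    [[0,0,0],[0,-5.41,2.23],65],
    [[0,0,0],[0,-5.41,2.23],65],
    [[0,0,0],[0,-5.41,2.23],65],
    [[0,0,0],[0,-5.41,2.23],65],
    [[0,0,0],[0,-5.41,2.23],65],
    [[0,0,0],[0,-5.41,2.23],65]
  ],
  "squeeze": 35
}}

```text
t: 2.4
eef_pos: [0.3787, 0.2394, 0.2979]
orientation: [50.3, 89.9, 42.4]
force: [1.3, -0.2, 0.7]
opening: 0.648
```

{"api": "servo_tool", "payload": {
  "series": [
    [[0,0,0],[0,-5.41,2.23],65],
    [[0,0,0],[0,-5.41,2.23],65],
    [[0,0,0],[0,-5.41,2.23],65],
    [[0,0,0],[0,-5.41,2.23],65],
    [[0,0,0],[0,-5.41,2.23],65],
    [[0,0,0],[0,-5.41,2.23],65],
    [[0,0,0],[0,-5.41,2.23],65],
    [[0,0,0],[0,-5.41,2.23],65]
  ]
}}

```text
t: 3.4
eef_pos: [0.4956, -0.2136, 0.298]
orientation: [19.1, 89.9, 11.2]
force: [1.1, 0.2, -0.1]
opening: 0.646
```

```bash
cat > go.py <<'E'
# usage: go.py x y z yaz : shift (cm, tool axes now) and turn about tool x (rad) still needed
from h import *; import sys
def state():
    o=bot.get_obs(); M=R.from_euler('xyz',o["orientation"],degrees=True).as_matrix(); return o,M
def need(x,y,z,yaz):
    o,M=state(); az=np.degrees(np.arctan2(M[1,1],M[0,1])); d=(np.array([x,y,z])-o["eef_pos"])*100
    da=(yaz-az+180)%360-180; Mn=R.from_euler('z',da,degrees=True).as_matrix()@M
    print("t",round(o["t"],2),"pos",o["eef_pos"].round(4),"down",M[:,0].round(3),"yaz",az.round(1),"F",np.round(o["force"],1),"op",round(o["opening"],3),"q7",o["q"][6].round(0))
    print("turn x",-np.radians(da).round(3),"shift now-axes",(M.T@d).round(2),"after-turn axes",(Mn.T@d).round(2))
if __name__=="__main__": need(*map(float,sys.argv[1:]))
E
cat > prof.py <<'E'
from h import *; import sys
np.set_printoptions(precision=2,suppress=True,linewidth=150)
a=np.radians(99.5); e=np.array([np.cos(a),np.sin(a)]); f=np.array([e[1],-e[0]])
suf=sys.argv[1] if len(sys.argv)>1 else "avg"
for n in("top","side"):
    D=np.load(f"{n}_{suf}.npz")["D"]; P=cloud(n,D)
    s=(P[...,:2]-[.55,.1])@e; t=(P[...,:2]-[.55,.1])@f
    for nm,lo,hi in(("deck",-.08,.01),("track",.06,.18)):
        print(n,nm)
        for t0 in np.arange(.05,.09,.002):
            m=(s>lo)&(s<hi)&(t>=t0)&(t<t0+.002)&(P[...,2]>.05)&(P[...,2]<.11)
            if m.sum()>4: print(f"{t0*1e3:.0f}:{m.sum()},{np.median(P[m][:,2])*1e3:.1f}",end="  ")
        print()
E
python3 go.py .5087 -.27 .004 82; python3 prof.py
```

```text
t 3.4 pos [ 0.4956 -0.2136  0.298 ] down [ 0.001  0.    -1.   ] yaz 82.1 F [ 1.1  0.2 -0.1] op 0.646 q7 109.0
turn x 0.001 shift now-axes [29.4  -5.42  2.04] after-turn axes [29.4  -5.41  2.05]
top deck
50:29,85.5  52:30,85.8  54:26,86.7  56:32,85.4  58:13,76.4  60:20,76.5  62:26,75.7  64:29,76.2  66:26,75.8  68:29,75.5  70:28,75.4  72:6,73.3  74:27,69.5  76:30,69.8  78:57,76.8  80:25,77.6  
top track
50:11,74.1  52:13,75.7  54:10,74.5  56:11,74.9  58:10,75.1  60:13,74.8  62:10,74.0  64:12,74.4  66:12,74.9  68:15,73.4  70:96,84.0  72:42,87.6  74:38,87.5  76:40,87.9  78:77,94.2  80:38,95.7  82:5,94.5  
side deck
50:28,85.5  52:24,79.7  54:23,77.8  56:24,84.4  58:14,75.3  60:9,75.0  62:13,75.2  64:11,75.4  66:27,75.5  68:31,75.0  70:18,75.2  74:7,69.9  76:37,71.3  78:51,75.8  80:14,77.2  
side track
50:7,73.4  52:10,74.2  54:7,72.9  56:15,73.9  58:7,74.4  60:8,73.8  62:6,73.3  64:18,70.7  66:10,74.1  68:36,79.2  70:92,82.0  72:24,87.4  74:21,87.5  76:39,88.1  78:66,92.7  80:18,95.3
```

Both cameras put the deck rail (lip and ledge) about 18.0 mm below the track, so the lift needs 2.25 turns. I'll descend over the hub.

{"api": "servo_tool", "payload": {
  "series": [
    [[0,0,0],[0,-5.41,2.05],65],
    [[0,0,0],[6,0,0],65],
    [[0,0,0],[6,0,0],65],
    [[0,0,0],[6,0,0],65],
    [[0,0,0],[5,0,0],65],
    [[0,0,0],[3,0,0],65],
    [[0,0,0],[0,0,0],65],
    [[0,0,0],[0,0,0],65]
  ]
}}

```text
t: 4.4
eef_pos: [0.5089, -0.2691, 0.0389]
orientation: [-17.5, 89.9, -25.5]
force: [0.3, 1.0, -0.4]
opening: 0.649
```

```bash
python3 go.py .5087 -.27 .004 82; python3 - <<'E'
from h import *
p,_=snapshot("side"); u,v=proj("side",(.5,-.265,.03)).astype(int)
cv2.imwrite("pics/grasp1.png",cv2.resize(p[v-60:v+60,u-75:u+75],None,fx=5,fy=5,interpolation=cv2.INTER_CUBIC))
E
```

```text
t 4.4 pos [ 0.5089 -0.2691  0.0389] down [ 0.002 -0.001 -1.   ] yaz 82.0 F [ 0.3  1.  -0.4] op 0.649 q7 127.0
turn x 0.001 shift now-axes [ 3.49 -0.09 -0.02] after-turn axes [ 3.49 -0.09 -0.02]
```

View pics/grasp1.png

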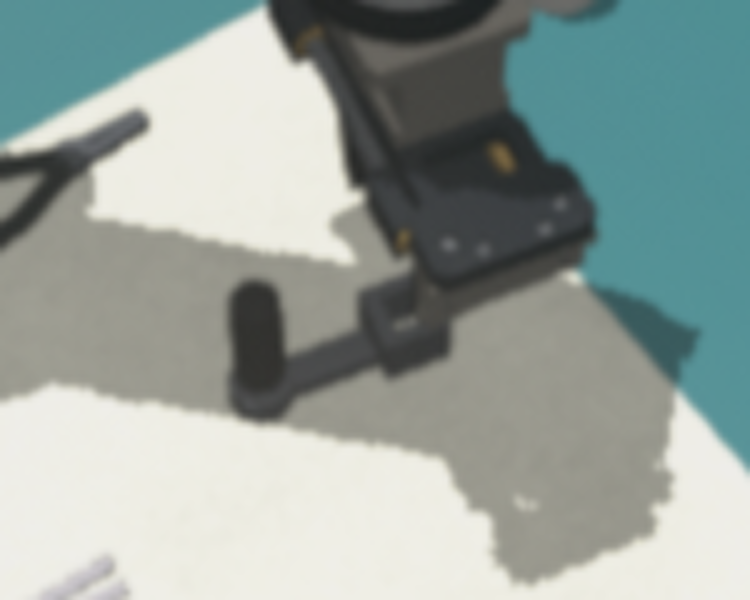

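The fingers straddle the hub (image centre, hub at (405,325)) and the grip is clear of the gripper body. I'll go down and grip.

{"api": "servo_tool", "payload": {
  "series": [
    [[0,0,0],[1.7,-0.09,0],65],
    [[0,0,0],[1.7,0,0],65],
    [[0,0,0],[0,0,0],65],
    [[0,0,0],[0,0,0],25],
    [[0,0,0],[0,0,0],25],
    [[0,0,0],[0,0,0],25],
    [[0,0,0],[0,0,0],25],
    [[0,0,0],[0,0,0],25]
  ]
}}

```text
t: 5.45
eef_pos: [0.508, -0.2693, 0.0037]
orientation: [2.6, 90.0, -5.3]
force: [-0.2, 0.1, -0.0]
opening: 0.25
```

```bash
python3 go.py .488 .055 .27 109
```

```text
t 5.45 pos [ 0.508  -0.2693  0.0037] down [ 0. -0. -1.] yaz 82.0 F [-0.2  0.1 -0. ] op 0.25 q7 129.0
turn x -0.47 shift now-axes [-26.63  31.84  -6.46] after-turn axes [-26.62  31.31   8.68]
```

```bash
python3 - <<'E'
from h import *
p,_=snapshot("side"); u,v=proj("side",(.5,-.265,.03)).astype(int)
a=cv2.resize(p[v-50:v+50,u-65:u+65],None,fx=5,fy=5,interpolation=cv2.INTER_CUBIC)
cv2.imwrite("pics/grasp2.png",a); print(bot.get_obs()["opening"])
E
```

```text
0.24710510816830245
```

View pics/grasp2.png

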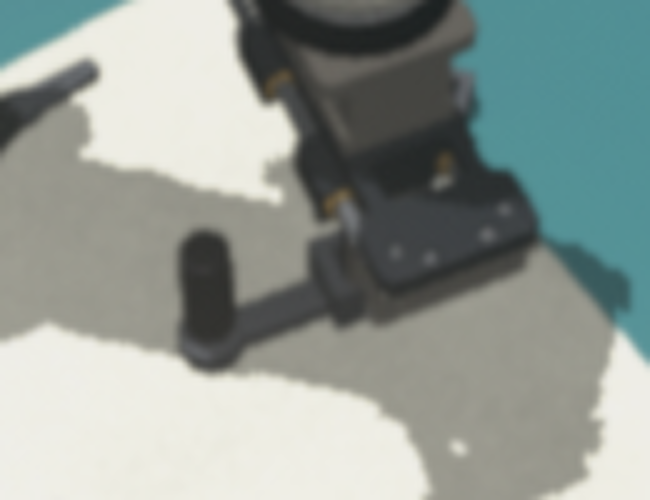

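The hub is between the fingers at (335,280), but the opening reading is ambiguous. I'll close further to see whether the fingers stop on it.

{"api": "servo_tool", "payload": {
  "series": [
    [[0,0,0],[0,0,0],10],
    [[0,0,0],[0,0,0],10],
    [[0,0,0],[0,0,0],10],
    [[0,0,0],[0,0,0],10],
    [[0,0,0],[-1,0,0],10],
    [[0,0,0],[-3,0,0],10],
    [[0,0,0],[0,0,0],10],
    [[0,0,0],[0,0,0],10]
  ]
}}

```text
t: 6.5
eef_pos: [0.5078, -0.269, 0.0435]
orientation: [80.7, 90.0, 72.7]
force: [0.5, -0.2, 0.6]
opening: 0.1
```

```bash
python3 - <<'E'
from h import *
p,_=snapshot("side"); u,v=proj("side",(.5,-.265,.03)).astype(int)
a=cv2.resize(p[v-60:v+60,u-65:u+65],None,fx=5,fy=5,interpolation=cv2.INTER_CUBIC)
cv2.imwrite("pics/grasp3.png",a)
for t in("crank_hub","crank_handle"):
    for r in landmark_of("side",t)[:3]: print(t,np.round(r["xy"]),round(r["conf"],2))
E
python3 go.py .488 .055 .27 109
```

```text
crank_hub [338. 303.] 0.94
crank_handle [310. 307.] 0.75
t 6.65 pos [ 0.5073 -0.2689  0.0428] down [-0.001  0.001 -1.   ] yaz 82.0 F [0.2 0.4 0.1] op 0.104 q7 127.0
turn x -0.47 shift now-axes [-22.7   31.82  -6.42] after-turn axes [-22.72  31.26   8.69]
```

View pics/grasp3.png

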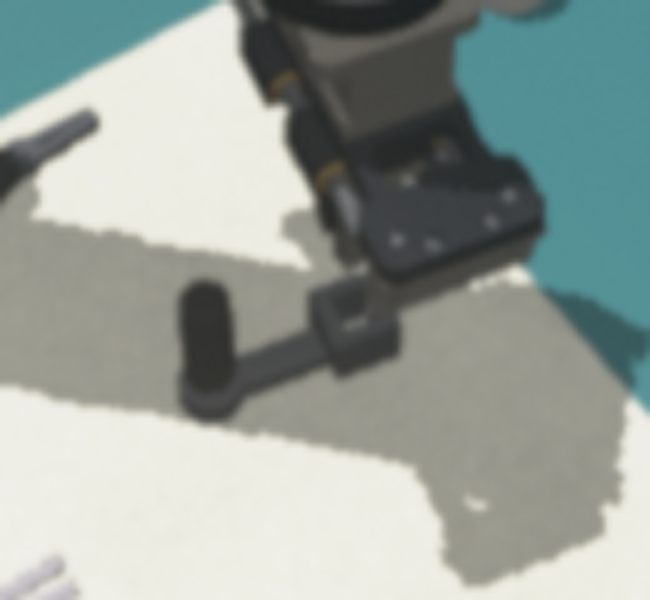

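```bash
python3 - <<'E'
from h import *
np.set_printoptions(precision=4,suppress=True)
u,v=proj("side",(.5,-.265,.03)).astype(int)
o=bot.get_obs(); p=o["eef_pos"]
q=lambda w:((proj("side",w)-[u-65,v-60])*5).round(0)
for h in(0,.019,.05,.088,.12): print("tcp+",h,q(p+[0,0,h]))
print("y+-20",q(p+[.003,.02,0]),q(p-[.003,.02,0]),"hubtop",q((.5087,-.27,.028)),"grip top",q((.4437,-.261,.075)))
_,d=snapshot("side"); P=cloud("side",d)
for lo,hi in((.02,.034),(.045,.06),(.06,.075),(.075,.09),(.09,.105),(.105,.12),(.12,.14)):
    m=(np.hypot(P[...,0]-.51,P[...,1]+.27)<.13)&(P[...,2]>lo)&(P[...,2]<hi)&(P[...,0]>.46)
    if m.sum(): print(lo,hi,m.sum(),"x",np.percentile(P[m][:,0],[2,50,98]),"y",np.percentile(P[m][:,1],[2,50,98]))
E
```

```text
tcp+ 0 [347. 286.]
tcp+ 0.019 [347. 261.]
tcp+ 0.05 [348. 219.]
tcp+ 0.088 [348. 164.]
tcp+ 0.12 [349. 115.]
y+-20 [328. 247.] [367. 326.] hubtop [351. 306.] grip top [200. 302.]
0.02 0.034 146 x [0.4925 0.5039 0.5199] y [-0.2864 -0.2717 -0.2536]
0.075 0.09 22 x [0.4959 0.4985 0.5017] y [-0.286  -0.2738 -0.2533]
0.09 0.105 35 x [0.4953 0.4976 0.5016] y [-0.2869 -0.2765 -0.2575]
0.105 0.12 16 x [0.4941 0.4957 0.497 ] y [-0.2877 -0.2822 -0.2727]
0.12 0.14 1 x [0.4994 0.4994 0.4994] y [-0.2897 -0.2897 -0.2897]
```

```bash
python3 - <<'E'
from h import *
np.set_printoptions(precision=3,suppress=True)
u,v=proj("side",(.5,-.265,.03)).astype(int)
_,d=snapshot("side"); P=cloud("side",cv2.medianBlur(d,3))
for c in((450,230),(400,250),(500,260),(400,300),(450,280),(500,200),(355,270),(375,290),(345,210),(320,160),(420,130),(270,80),(350,350)):
    print(c,P[v-60+c[1]//5,u-65+c[0]//5])
print(bot.get_obs()["q"])
E
```

```text
(450, 230) [ 0.493 -0.355  0.21 ]
(400, 250) [ 0.474 -0.353  0.211]
(500, 260) [ 0.514 -0.357  0.177]
(400, 300) [ 0.477 -0.351  0.174]
(450, 280) [ 0.495 -0.354  0.176]
(500, 200) [ 0.514 -0.354  0.21 ]
(355, 270) [ 0.519 -0.256  0.028]
(375, 290) [ 0.465 -0.353  0.193]
(345, 210) [ 0.476 -0.315  0.184]
(320, 160) [ 0.478 -0.297  0.191]
(420, 130) [ 0.507 -0.315  0.209]
(270, 80) [ 0.481 -0.256  0.189]
(350, 350) [ 0.499 -0.284  0.021]
[  0.856  32.087  31.006 109.88  -23.041  44.311 126.832]
```

```bash
python3 - <<'E'
from h import *
np.set_printoptions(precision=3,suppress=True)
p,d=snapshot("side"); P=cloud("side",d); o=bot.get_obs()["eef_pos"]
for y in(-.015,):
  for h in np.arange(-.01,.09,.006):
    u,v=proj("side",o+[0,y,h]).round().astype(int); print(round(o[2]+h,3),(u,v),P[v,u],d[v,u].round(3),p[v,u])
E
```

```text
0.033 (np.int64(342), np.int64(304)) [ 0.507 -0.283  0.033] 0.981 [78 78 77]
0.039 (np.int64(342), np.int64(303)) [ 0.51  -0.279  0.029] 0.987 [84 87 86]
0.045 (np.int64(343), np.int64(301)) [ 0.464 -0.351  0.178] 0.82 [74 78 79]
0.051 (np.int64(343), np.int64(300)) [ 0.465 -0.349  0.178] 0.822 [76 80 81]
0.057 (np.int64(343), np.int64(298)) [ 0.466 -0.348  0.183] 0.819 [68 73 74]
0.063 (np.int64(343), np.int64(296)) [ 0.465 -0.349  0.191] 0.813 [68 72 73]
0.069 (np.int64(343), np.int64(295)) [ 0.464 -0.35   0.197] 0.807 [66 71 71]
0.075 (np.int64(343), np.int64(293)) [ 0.465 -0.349  0.2  ] 0.806 [64 68 68]
0.081 (np.int64(343), np.int64(292)) [ 0.465 -0.349  0.203] 0.804 [59 62 62]
0.087 (np.int64(343), np.int64(290)) [ 0.465 -0.35   0.211] 0.797 [53 55 53]
0.093 (np.int64(343), np.int64(288)) [ 0.467 -0.346  0.211] 0.8 [61 60 58]
0.099 (np.int64(343), np.int64(287)) [ 0.468 -0.344  0.21 ] 0.802 [64 63 60]
0.105 (np.int64(343), np.int64(285)) [ 0.47  -0.341  0.211] 0.804 [67 66 63]
0.111 (np.int64(343), np.int64(283)) [ 0.473 -0.337  0.21 ] 0.808 [68 66 63]
0.117 (np.int64(343), np.int64(281)) [ 0.475 -0.334  0.21 ] 0.811 [68 66 63]
0.123 (np.int64(343), np.int64(280)) [ 0.474 -0.334  0.213] 0.808 [67 65 62]
0.129 (np.int64(343), np.int64(278)) [ 0.477 -0.33   0.211] 0.814 [64 62 59]
```

```bash
python3 - <<'E'
from h import *
np.set_printoptions(precision=3,suppress=True)
t=np.array([.2908,.5813,.1776]); y=np.array([.447,.894,0])
for nm,w in(("tcp",t),("tip+",t+.046*y),("tip-",t-.046*y),("tip+ up40",t+.046*y+[0,0,.04]),("tip- up40",t-.046*y+[0,0,.04])): print(nm,proj("side",w).round(1),proj("top",w).round(1))
P=cloud("side",np.load("side0.npy")); d=np.load("side0.npy")
m=(np.hypot(P[...,0]-.29,P[...,1]-.58)<.12)&(P[...,2]>.1)&(P[...,2]<.45)
for lo in np.arange(.1,.4,.02):
    k=m&(P[...,2]>lo)&(P[...,2]<lo+.02)
    if k.sum()>2: print(lo.round(2),k.sum(),P[k].min(0),P[k].max(0))
# now
p,d=snapshot("top"); P=cloud("top",d); o=bot.get_obs()["eef_pos"]
m=(np.hypot(P[...,0]-o[0],P[...,1]-o[1])<.1)
for lo in np.arange(.02,.3,.02):
    k=m&(P[...,2]>lo)&(P[...,2]<lo+.02)
    if k.sum()>2: print("top",lo.round(2),k.sum(),P[k].min(0),P[k].max(0))
E
```

```text
tcp [106.1  76.2] [  0.5 332.2]
tip+ [109.9  67.1] [-18.2 323.8]
tip- [102.1  85.7] [ 19.2 340.6]
tip+ up40 [104.9  54.2] [-31.7 325.3]
tip- up40 [96.6 72.6] [  7.1 342.7]
0.2 28 [0.257 0.528 0.213] [0.324 0.632 0.22 ]
0.22 130 [0.256 0.52  0.22 ] [0.326 0.63  0.24 ]
0.24 141 [0.255 0.518 0.24 ] [0.327 0.631 0.26 ]
0.26 156 [0.254 0.516 0.26 ] [0.328 0.635 0.28 ]
0.28 91 [0.253 0.518 0.28 ] [0.331 0.638 0.299]
0.3 302 [0.225 0.485 0.302] [0.356 0.644 0.32 ]
0.32 397 [0.223 0.479 0.32 ] [0.359 0.653 0.34 ]
0.34 647 [0.224 0.482 0.34 ] [0.358 0.666 0.36 ]
0.36 193 [0.256 0.532 0.36 ] [0.315 0.586 0.38 ]
0.38 271 [0.248 0.53  0.38 ] [0.322 0.574 0.4  ]
0.4 57 [0.254 0.538 0.4  ] [0.301 0.574 0.405]
top 0.02 12 [ 0.55 -0.23  0.02] [ 0.596 -0.181  0.04 ]
top 0.04 6 [ 0.551 -0.183  0.046] [ 0.557 -0.18   0.058]
top 0.16 5 [ 0.465 -0.348  0.174] [ 0.468 -0.342  0.179]
top 0.18 37 [ 0.464 -0.355  0.181] [ 0.48  -0.314  0.199]
top 0.2 417 [ 0.464 -0.364  0.201] [ 0.55  -0.174  0.216]
```

Both depth views agree that the real fingertips are about 36 mm higher than the reported TCP. At the start the tips measured z = .214 against .178 reported, and the body measured .302, which matches 88 mm behind the tips. That explains the missed grip. I'll apply a 36 mm correction along the tool axis and watch the force.

{"api": "servo_tool", "payload": {
  "series": [
    [[0,0,0],[0,-0.1,0.12],65],
    [[0,0,0],[0,0,0],65],
    [[0,0,0],[0,0,0],65],
    [[0,0,0],[2,0,0],65],
    [[0,0,0],[2.5,0,0],65],
    [[0,0,0],[1.5,0,0],65],
    [[0,0,0],[0,0,0],65],
    [[0,0,0],[0,0,0],65]
  ]
}}

```text
t: 7.85
eef_pos: [0.5092, -0.2709, -0.0161]
orientation: [-31.7, 90.0, -39.6]
force: [-0.2, 0.6, 0.6]
opening: 0.652
```

```bash
python3 go.py .5087 -.27 -.031 82; python3 - <<'E'
from h import *
np.set_printoptions(precision=3,suppress=True)
p,d=snapshot("side"); P=cloud("side",d); o=bot.get_obs()["eef_pos"]
m=(np.hypot(P[...,0]-o[0],P[...,1]-o[1])<.1)&(P[...,0]>.47)
for lo in np.arange(.0,.2,.01):
    k=m&(P[...,2]>lo)&(P[...,2]<lo+.01)
    if k.sum()>2: print("side",lo.round(2),k.sum(),P[k].min(0),P[k].max(0))
E
```

```text
t 7.85 pos [ 0.5092 -0.2709 -0.0161] down [ 0. -0. -1.] yaz 82.0 F [-0.2  0.6  0.6] op 0.652 q7 130.0
turn x 0.0 shift now-axes [ 1.49  0.08 -0.06] after-turn axes [ 1.49  0.08 -0.06]
side 0.0 1652 [ 0.47 -0.37  0.  ] [ 0.609 -0.171  0.01 ]
side 0.01 102 [ 0.471 -0.302  0.01 ] [ 0.597 -0.221  0.02 ]
side 0.02 70 [ 0.492 -0.303  0.02 ] [ 0.595 -0.223  0.03 ]
side 0.03 18 [ 0.492 -0.303  0.03 ] [ 0.518 -0.231  0.039]
side 0.04 10 [ 0.494 -0.303  0.041] [ 0.515 -0.228  0.05 ]
side 0.05 6 [ 0.494 -0.304  0.05 ] [ 0.505 -0.227  0.055]
side 0.1 9 [ 0.479 -0.358  0.108] [ 0.516 -0.187  0.109]
side 0.11 114 [ 0.47  -0.361  0.11 ] [ 0.528 -0.182  0.12 ]
side 0.12 213 [ 0.47  -0.357  0.12 ] [ 0.504 -0.183  0.13 ]
side 0.13 288 [ 0.47  -0.367  0.13 ] [ 0.535 -0.175  0.14 ]
side 0.14 320 [ 0.471 -0.368  0.14 ] [ 0.528 -0.174  0.15 ]
side 0.15 746 [ 0.47  -0.368  0.15 ] [ 0.529 -0.174  0.16 ]
side 0.16 77 [ 0.481 -0.314  0.16 ] [ 0.523 -0.262  0.17 ]
side 0.17 70 [ 0.483 -0.314  0.17 ] [ 0.523 -0.298  0.18 ]
side 0.18 74 [ 0.474 -0.315  0.18 ] [ 0.534 -0.277  0.19 ]
side 0.19 235 [ 0.473 -0.315  0.19 ] [ 0.536 -0.258  0.2  ]
```

The body underside is at .108, so the tips are at .020, which is consistent. Going down 1.4 cm and gripping.

{"api": "servo_tool", "payload": {
  "series": [
    [[0,0,0],[0.7,0.07,-0.06],65],
    [[0,0,0],[0.7,0,0],65],
    [[0,0,0],[0,0,0],20],
    [[0,0,0],[0,0,0],20],
    [[0,0,0],[0,0,0],20],
    [[0,0,0],[0,0,0],20],
    [[0,0,0],[0,0,0],20],
    [[0,0,0],[0,0,0],20]
  ]
}}

```text
t: 8.9
eef_pos: [0.5086, -0.2699, -0.0302]
orientation: [-22.9, 90.0, -30.9]
force: [-0.4, -0.1, 0.5]
opening: 0.327
```

```bash
python3 go.py .488 .055 .234 109
```

```text
t 8.9 pos [ 0.5086 -0.2699 -0.0302] down [ 0. -0. -1.] yaz 82.0 F [-0.4 -0.1  0.5] op 0.327 q7 131.0
turn x -0.471 shift now-axes [-26.43  31.88  -6.53] after-turn axes [-26.43  31.38   8.64]
```

The hub is gripped: the opening is 0.327, i.e. 30 mm. I'll lift, turn 27° and carry it to above the shaft.

{"api": "servo_tool", "payload": {
  "series": [
    [[0,0,0],[-6,0,0],20],
    [[-0.157,0,0],[-6,0,0],20],
    [[-0.157,0,0],[-6,0,0],20],
    [[-0.157,0,0],[-6,0,0],20],
    [[0,0,0],[0,5.2,1.4],20],
    [[0,0,0],[0,5.2,1.4],20],
    [[0,0,0],[0,5.2,1.4],20],
    [[0,0,0],[0,5.2,1.4],20]
  ]
}}

```text
t: 9.9
eef_pos: [0.4925, -0.053, 0.2092]
orientation: [137.6, 90.0, 156.7]
force: [0.6, -0.6, -3.1]
opening: 0.323
```

{"api": "servo_tool", "payload": {
  "series": [
    [[0,0,0],[0,5.2,1.4],20],
    [[0,0,0],[0,3,0.8],20],
    [[0,0,0],[0,1.2,0.3],20],
    [[0,0,0],[0,0,0],20],
    [[0,0,0],[0,0,0],20],
    [[0,0,0],[0,0,0],20],
    [[0,0,0],[0,0,0],20],
    [[0,0,0],[0,0,0],20]
  ]
}}

```text
t: 10.9
eef_pos: [0.4866, 0.0418, 0.2096]
orientation: [-76.9, 90.0, -57.9]
force: [-0.4, -0.6, -2.6]
opening: 0.328
```

```bash
python3 go.py .488 .055 .1613 109;  python3 - <<'E'
from h import *
np.set_printoptions(precision=4,suppress=True)
for n in("side","top"):
    S=[snapshot(n) for _ in range(3)]; P=cloud(n,np.median([s[1] for s in S],0)); c=(.488,.055)
    r=np.hypot(P[...,0]-c[0],P[...,1]-c[1])
    m=(r>.04)&(r<.085)&(P[...,2]>.225)&(P[...,2]<.325)&(P[...,0]<.47)
    g=m&(P[...,2]>.29); a=m&(P[...,2]<.265)
    for k in(m,g,a): 
        if k.sum()>3: print(n,k.sum(),np.median(P[k],0),P[k].min(0),P[k].max(0))
p=cv2.resize(cv2.imread("pics/side0.png")[:1,:1],(1,1))
s=snapshot("side")[0]; cv2.imwrite("pics/carry.png",cv2.resize(s[80:220,180:330],None,fx=4,fy=4,interpolation=cv2.INTER_CUBIC))
for t in("crank_hub","crank_handle"):
  for n in("side",):
    for r in landmark_of(n,t)[:3]: print(n,t,np.round(r["xy"],1),round(r["conf"],2))
E
```

```text
t 10.9 pos [0.4866 0.0418 0.2096] down [ 0. -0. -1.] yaz 109.0 F [-0.4 -0.6 -2.6] op 0.328 q7 104.0
turn x -0.0 shift now-axes [4.83 1.2  0.57] after-turn axes [4.83 1.2  0.57]
side 497 [0.4252 0.0134 0.2735] [0.4111 0.0049 0.2402] [0.4608 0.0354 0.3175]
side 175 [0.4234 0.0131 0.3086] [0.4143 0.0087 0.29  ] [0.4362 0.0297 0.3175]
side 217 [0.4312 0.0163 0.2515] [0.4111 0.0049 0.2402] [0.4608 0.0354 0.2649]
top 245 [0.4258 0.0204 0.2817] [0.4119 0.008  0.2403] [0.4583 0.0384 0.3175]
top 118 [0.4239 0.0195 0.3155] [0.4145 0.0105 0.2901] [0.4351 0.0311 0.3175]
top 111 [0.4414 0.0229 0.2522] [0.4119 0.008  0.2403] [0.4583 0.0384 0.2639]
side crank_hub [250.9 136.5] 0.83
side crank_hub [361.  268.1] 0.61
side crank_handle [335.1 256.4] 0.74
side crank_handle [224.3 136.6] 0.73
side crank_handle [375.2 380.8] 0.3
```

View pics/carry.png

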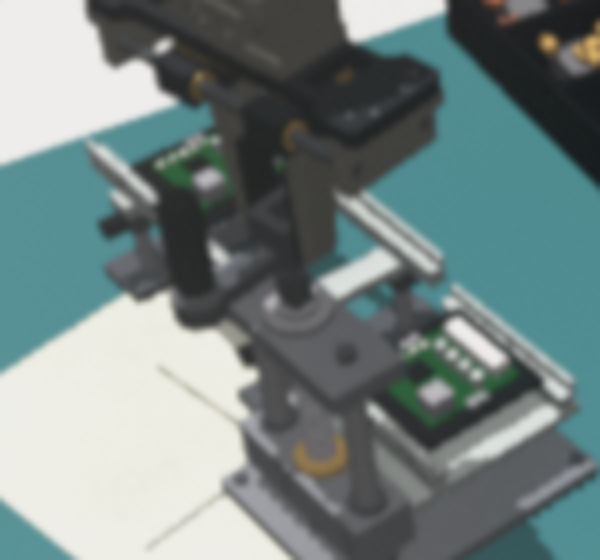

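The crank is held level with its grip at azimuth 199°, as intended. Next I'll centre it and start lowering, checking the force.

{"api": "servo_tool", "payload": {
  "series": [
    [[0,0,0],[0,1.2,0.57],20],
    [[0,0,0],[0,0,0],20],
    [[0,0,0],[1.2,0,0],20],
    [[0,0,0],[0.8,0,0],20],
    [[0,0,0],[0.4,0,0],20],
    [[0,0,0],[0.4,0,0],20],
    [[0,0,0],[0.2,0,0],20],
    [[0,0,0],[0,0,0],20]
  ]
}}

```text
t: 12.35
eef_pos: [0.4884, 0.0557, 0.1797]
orientation: [2.8, 89.9, 21.8]
force: [1.1, 0.9, -3.7]
opening: 0.324
```

```bash
python3 go.py .488 .055 .1613 109; python3 -c "
from h import *;print(bot.get_obs()['torque'])"
```

```text
t 12.35 pos [0.4884 0.0557 0.1797] down [ 0.001  0.    -1.   ] yaz 109.0 F [ 1.1  0.9 -3.7] op 0.324 q7 103.0
turn x 0.001 shift now-axes [ 1.84 -0.05 -0.06] after-turn axes [ 1.84 -0.05 -0.06]
[ 0.39395546 -0.42592831 -0.06736958]
```

It's past the taper (underside about .210) with no reaction force. Continuing down.

{"api": "servo_tool", "payload": {
  "series": [
    [[0,0,0],[0.4,0,0],20],
    [[0,0,0],[0.4,0,0],20],
    [[0,0,0],[0.4,0,0],20],
    [[0,0,0],[0.3,0,0],20],
    [[0,0,0],[0.2,0,0],20],
    [[0,0,0],[0,0,0],20],
    [[0,0,0],[0,0,0],20],
    [[0,0,0],[0,0,0],20]
  ]
}}

```text
t: 13.35
eef_pos: [0.4884, 0.0557, 0.1625]
orientation: [-2.2, 89.9, 16.8]
force: [3.7, 3.3, -4.0]
opening: 0.327
```

```bash
python3 go.py .488 .055 .1613 109; python3 -c "
from h import *;print(bot.get_obs()['torque'])"
```

```text
t 13.35 pos [0.4884 0.0557 0.1625] down [ 0.001  0.    -1.   ] yaz 109.0 F [ 3.7  3.3 -4. ] op 0.327 q7 104.0
turn x 0.001 shift now-axes [ 0.12 -0.06 -0.06] after-turn axes [ 0.12 -0.06 -0.06]
[ 0.89500322 -0.98864365 -0.03765161]
```

{"api": "servo_tool", "payload": {
  "series": [
    [[0,0,0],[0,0,0],55],
    [[0,0,0],[0,0,0],55],
    [[0,0,0],[0,0,0],55],
    [[0,0,0],[-4,0,0],55],
    [[0,0,0],[-4.5,0,0],55],
    [[0,0,0],[0,0,-3.3],55],
    [[0,0,0],[0,0,-3.2],55],
    [[0,0,0],[0,0,0],55]
  ]
}}

```text
t: 14.35
eef_pos: [0.425, 0.0335, 0.2478]
orientation: [76.6, 89.9, 95.6]
force: [0.1, -0.2, -0.3]
opening: 0.551
```

```bash
cat > crank.py <<'E'
from h import *
np.set_printoptions(precision=4,suppress=True)
for n in("side","top"):
    S=[snapshot(n) for _ in range(4)]; P=cloud(n,np.median([s[1] for s in S],0)); c=(.4885,.056)
    r=np.hypot(P[...,0]-c[0],P[...,1]-c[1]); z=P[...,2]
    h=(r<.024)&(z>.2)&(z<.235); g=(r>.04)&(r<.085)&(z>.25)&(z<.275); b=(r>.04)&(r<.085)&(z>.215)&(z<.25); a=(r>.022)&(r<.05)&(z>.19)&(z<.215)
    for nm,k in(("hubtop",h),("griptop",g),("gripside",b),("arm",a)):
        if k.sum()>3: print(n,nm,k.sum(),"med",np.median(P[k],0),"mid",(P[k].min(0)+P[k].max(0))/2,"z90",np.percentile(P[k][:,2],90).round(4))
E
python3 go.py .427 .035 .186 109; python3 crank.py
```

```text
t 14.35 pos [0.425  0.0335 0.2478] down [-0.     0.001 -1.   ] yaz 109.0 F [ 0.1 -0.2 -0.3] op 0.551 q7 100.0
turn x -0.0 shift now-axes [6.18 0.07 0.24] after-turn axes [6.18 0.07 0.24]
side hubtop 284 med [0.4855 0.0487 0.2163] mid [0.4864 0.0551 0.2121] z90 0.2216
side griptop 89 med [0.4195 0.0312 0.2586] mid [0.4204 0.0339 0.2562] z90 0.26
side gripside 137 med [0.4211 0.0272 0.2335] mid [0.4227 0.0309 0.2326] z90 0.247
side arm 105 med [0.4559 0.042  0.1989] mid [0.4749 0.0444 0.1964] z90 0.2009
top griptop 19 med [0.4144 0.032  0.259 ] mid [0.4144 0.0312 0.2593] z90 0.2607
top gripside 9 med [0.4176 0.0265 0.24  ] mid [0.4169 0.0287 0.2366] z90 0.2485
```

The crank is on the shaft, drooping slightly because of the clearance. Now I'll grip the barrel.

{"api": "servo_tool", "payload": {
  "series": [
    [[0,0,0],[3,0.07,0.1],55],
    [[0,0,0],[3.1,0,0],55],
    [[0,0,0],[0,0,0],55],
    [[0,0,0],[0,0,0],12],
    [[0,0,0],[0,0,0],12],
    [[0,0,0],[0,0,0],12],
    [[0,0,0],[0,0,0],12],
    [[0,0,0],[0,0,0],12]
  ],
  "squeeze": 15
}}

```text
t: 15.75
eef_pos: [0.4276, 0.0354, 0.187]
orientation: [10.3, 89.9, 29.3]
force: [-0.1, 1.1, 2.6]
opening: 0.235
```

```bash
python3 go.py .4271 .0348 .186 109; python3 - <<'E'
import numpy as np
th=np.radians(180-15*np.arange(25)); y=6.5*np.sin(th); z=6.5*np.cos(th)
for i in range(24): print(f"[[0,0,0],[0,{y[i+1]-y[i]:.2f},{z[i+1]-z[i]:.2f}],12],",end="" if (i+1)%8 else "\n")
E
```

```text
t 15.75 pos [0.4276 0.0354 0.187 ] down [ 0.001  0.    -1.   ] yaz 109.0 F [-0.1  1.1  2.6] op 0.235 q7 102.0
turn x 0.001 shift now-axes [ 0.1  -0.04 -0.06] after-turn axes [ 0.1  -0.04 -0.06]
[[0,0,0],[0,1.68,0.22],12],[[0,0,0],[0,1.57,0.65],12],[[0,0,0],[0,1.35,1.03],12],[[0,0,0],[0,1.03,1.35],12],[[0,0,0],[0,0.65,1.57],12],[[0,0,0],[0,0.22,1.68],12],[[0,0,0],[0,-0.22,1.68],12],[[0,0,0],[0,-0.65,1.57],12],
[[0,0,0],[0,-1.03,1.35],12],[[0,0,0],[0,-1.35,1.03],12],[[0,0,0],[0,-1.57,0.65],12],[[0,0,0],[0,-1.68,0.22],12],[[0,0,0],[0,-1.68,-0.22],12],[[0,0,0],[0,-1.57,-0.65],12],[[0,0,0],[0,-1.35,-1.03],12],[[0,0,0],[0,-1.03,-1.35],12],
[[0,0,0],[0,-0.65,-1.57],12],[[0,0,0],[0,-0.22,-1.68],12],[[0,0,0],[0,0.22,-1.68],12],[[0,0,0],[0,0.65,-1.57],12],[[0,0,0],[0,1.03,-1.35],12],[[0,0,0],[0,1.35,-1.03],12],[[0,0,0],[0,1.57,-0.65],12],[[0,0,0],[0,1.68,-0.22],12],
```

{"api": "servo_tool", "payload": {
  "series": [
    [[0,0,0],[0,1.68,0.22],12],
    [[0,0,0],[0,1.57,0.65],12],
    [[0,0,0],[0,1.35,1.03],12],
    [[0,0,0],[0,1.03,1.35],12],
    [[0,0,0],[0,0.65,1.57],12],
    [[0,0,0],[0,0.22,1.68],12],
    [[0,0,0],[0,-0.22,1.68],12],
    [[0,0,0],[0,-0.65,1.57],12]
  ]
}}

```text
t: 16.75
eef_pos: [0.5032, 0.1265, 0.1891]
orientation: [38.7, 89.5, 58.0]
force: [-0.9, 8.4, 13.0]
opening: 0.242
```

```bash
python3 go.py .5166 .1149 .187 109; python3 -c "
from h import *;print(bot.get_obs()['torque'])"
```

```text
t 16.75 pos [0.5032 0.1265 0.1891] down [ 0.005  0.007 -1.   ] yaz 109.3 F [-0.9  8.4 13. ] op 0.242 q7 96.0
turn x 0.005 shift now-axes [ 0.21 -1.54  0.88] after-turn axes [ 0.21 -1.54  0.89]
[ 1.75337031  0.2787586  -0.04057184]
```

The forces rose (13 N up, 8 N outward), because I gripped the barrel while it drooped and it levels itself as it goes round. I'll ease up 3 mm, settle and re-read.

{"api": "servo_tool", "payload": {
  "series": [
    [[0,0,0],[-0.2,0,0],12],
    [[0,0,0],[-0.1,0,0],12],
    [[0,0,0],[0,0,0],12],
    [[0,0,0],[0,0,0],12],
    [[0,0,0],[0,0,0],12],
    [[0,0,0],[0,0,0],12],
    [[0,0,0],[0,0,0],12],
    [[0,0,0],[0,0,0],12]
  ]
}}

```text
t: 17.75
eef_pos: [0.5029, 0.125, 0.1911]
orientation: [31.4, 89.6, 50.6]
force: [0.5, 8.1, 5.3]
opening: 0.235
```

```bash
python3 go.py .5015 .1204 .19 109; python3 -c "
from h import *;print(bot.get_obs()['torque'])"; python3 crank.py; python3 - <<'E'
from h import *
for n in("side","top"):
    S=[snapshot(n) for _ in range(4)]
    np.savez(f"{n}_w1.npz",I=np.mean([s[0].astype(float) for s in S],0),D=np.median([s[1] for s in S],0))
s=cv2.imread
p=np.load("side_w1.npz")["I"].astype(np.uint8)[80:220,180:330]; cv2.imwrite("pics/w1.png",cv2.resize(p,None,fx=4,fy=4,interpolation=cv2.INTER_CUBIC))
E
python3 prof.py w1
```

```text
t 17.75 pos [0.5029 0.125  0.1911] down [ 0.005  0.006 -1.   ] yaz 109.2 F [0.5 8.1 5.3] op 0.235 q7 96.0
turn x 0.003 shift now-axes [ 0.11 -0.39 -0.28] after-turn axes [ 0.11 -0.39 -0.28]
[ 1.69021018 -0.30815718 -0.03323725]
side hubtop 244 med [0.488  0.0472 0.2167] mid [0.49   0.0569 0.2113] z90 0.2206
side griptop 219 med [0.4985 0.1134 0.264 ] mid [0.503  0.1179 0.2625] z90 0.2724
side gripside 177 med [0.4942 0.1122 0.2375] mid [0.5015 0.1193 0.2326] z90 0.2474
side arm 30 med [0.4916 0.101  0.2022] mid [0.4921 0.0989 0.1993] z90 0.2034
top hubtop 241 med [0.4889 0.0572 0.2189] mid [0.4894 0.0602 0.2118] z90 0.2211
top griptop 21 med [0.4879 0.1232 0.2597] mid [0.4915 0.128  0.2589] z90 0.2657
top gripside 46 med [0.4877 0.1189 0.2331] mid [0.4909 0.1263 0.2322] z90 0.2456
top arm 91 med [0.4914 0.092  0.2023] mid [0.4913 0.0914 0.2024] z90 0.2039
top deck
50:16,89.2  52:19,88.6  54:16,84.9  56:20,86.9  58:9,79.2  60:12,79.3  62:18,77.7  64:18,78.2  66:17,77.5  68:19,77.8  70:19,77.3  72:7,73.8  74:16,72.2  76:22,71.9  78:40,78.3  80:21,80.3  
top track

side deck
50:26,86.7  52:23,80.8  54:22,88.4  56:25,82.6  58:12,77.2  60:13,77.5  62:7,77.5  64:21,77.9  66:24,78.4  68:23,76.9  70:22,77.3  74:7,72.6  76:38,73.2  78:50,77.3  80:16,79.9  
side track
50:5,73.6  52:8,73.6  54:7,73.1  56:6,73.2  58:9,73.3  60:7,73.5  62:7,74.2  64:14,62.8  66:13,71.9  68:47,81.3  70:79,80.9  72:24,87.3  74:27,87.3  76:41,88.6  78:60,92.9  80:18,95.1
```

View pics/w1.png

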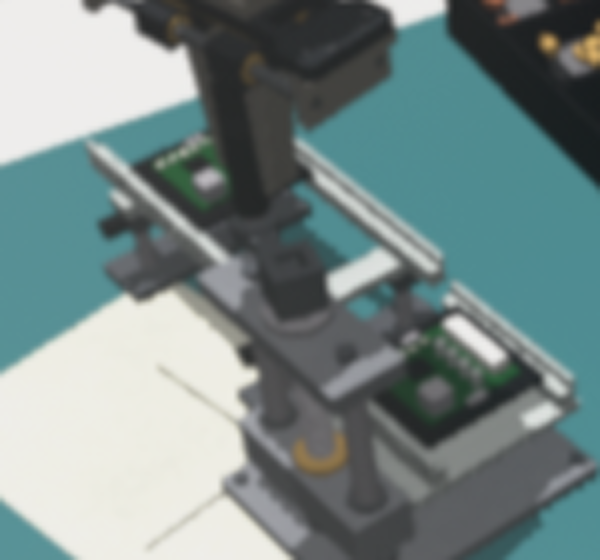

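The crank is seated on the collar and the deck has risen about 2.4 mm. The barrel seems to sit about 11 mm off-centre in the pads, so I'll release, rise, measure the grip and re-grasp it centrally.

{"api": "servo_tool", "payload": {
  "series": [
    [[0,0,0],[0,0,0],55],
    [[0,0,0],[0,0,0],55],
    [[0,0,0],[0,0,0],55],
    [[0,0,0],[-5,0,0],55],
    [[0,0,0],[-5,0,0],55],
    [[0,0,0],[-3,-3,-4],55],
    [[0,0,0],[0,-3,-4],55],
    [[0,0,0],[0,0,0],55]
  ]
}}

```text
t: 19.55
eef_pos: [0.4438, 0.0342, 0.3202]
orientation: [26.7, 89.9, 45.4]
force: [0.1, -0.5, 0.3]
opening: 0.551
```

```bash
python3 go.py .5015 .1204 .19 109; python3 - <<'E'
from h import *
np.set_printoptions(precision=4,suppress=True)
for n in("side","top"):
    S=[snapshot(n) for _ in range(4)]; P=cloud(n,np.median([s[1] for s in S],0)); c=(.4885,.0565)
    r=np.hypot(P[...,0]-c[0],P[...,1]-c[1]); z=P[...,2]
    for nm,k in(("hubtop",(r<.024)&(z>.211)&(z<.23)),("griptop",(r>.045)&(r<.09)&(z>.256)&(z<.275)&(P[...,1]>.09)),("grip",(r>.045)&(r<.09)&(z>.21)&(z<.28)&(P[...,1]>.09)),("arm",(r>.025)&(r<.05)&(z>.19)&(z<.215)&(P[...,1]>.08))):
        if k.sum()>3:
            lo,hi=P[k].min(0),P[k].max(0); print(n,nm,k.sum(),"mean",P[k].mean(0),"mid",(lo+hi)/2,lo,hi)
    for t in("crank_hub","crank_handle"):
        for q in landmark_of(n,t)[:3]: print(n,t,np.round(q["xy"],1),round(q["conf"],2),at_z(n,q["xy"],.2055 if t=="crank_hub" else .2385))
E
```

```text
t 19.55 pos [0.4438 0.0342 0.3202] down [ 0.001  0.001 -1.   ] yaz 108.7 F [ 0.1 -0.5  0.3] op 0.551 q7 99.0
turn x -0.005 shift now-axes [13.04  6.3   8.21] after-turn axes [13.04  6.26  8.24]
side hubtop 177 mean [0.4882 0.0551 0.2182] mid [0.4891 0.0582 0.2175] [0.4741 0.0415 0.2112] [0.504  0.0748 0.2237]
side griptop 46 mean [0.4869 0.1229 0.2603] mid [0.4877 0.1251 0.2597] [0.4781 0.1164 0.2562] [0.4973 0.1339 0.2632]
side grip 225 mean [0.4869 0.1188 0.239 ] mid [0.4884 0.1226 0.2366] [0.4778 0.1112 0.21  ] [0.4991 0.1339 0.2632]
side arm 22 mean [0.4879 0.1009 0.199 ] mid [0.489  0.1002 0.1963] [0.4819 0.0948 0.1915] [0.4962 0.1057 0.2011]
side crank_hub [253.1 148.7] 0.79 [0.4927 0.0613 0.2055]
side crank_hub [354.3 270.4] 0.61 [ 0.5044 -0.3237  0.2055]
side crank_handle [336.2 255.7] 0.77 [ 0.4816 -0.3011  0.2385]
side crank_handle [238.7 119.9] 0.73 [0.4945 0.1306 0.2385]
top crank_hub [352.9 183.6] 0.66 [ 0.5525 -0.2026  0.2055]
top crank_handle [321.9 158.6] 0.68 [ 0.6063 -0.1372  0.2385]
top crank_handle [341.4 197.4] 0.44 [ 0.5171 -0.1723  0.2385]
```

The side view puts the crank's azimuth at about 91°, so the barrel is near (.488,.122). Re-grasping there.

{"api": "servo_tool", "payload": {
  "series": [
    [[-0.005,0,0],[0,3.4,3.5],55],
    [[0,0,0],[0,3.4,3.5],55],
    [[0,0,0],[6,0,0],55],
    [[0,0,0],[5,0,0],55],
    [[0,0,0],[2.1,0,0],55],
    [[0,0,0],[0,0,0],55],
    [[0,0,0],[0,0,0],12],
    [[0,0,0],[0,0,0],12]
  ],
  "squeeze": 15
}}

```text
t: 21.15
eef_pos: [0.4897, 0.1249, 0.19]
orientation: [3.9, 89.8, 23.3]
force: [-0.5, 0.1, 0.2]
opening: 0.353
```

{"api": "servo_tool", "payload": {
  "series": [
    [[0,0,0],[0,0,0],12],
    [[0,0,0],[0,0,0],12],
    [[0,0,0],[0,0,0],12],
    [[0,0,0],[0,0,0],12],
    [[0,0,0],[0,0,0],12],
    [[0,0,0],[0,0,0],12],
    [[0,0,0],[0,0,0],12],
    [[0,0,0],[0,0,0],12]
  ]
}}

```text
t: 22.15
eef_pos: [0.4896, 0.1253, 0.1896]
orientation: [10.8, 89.9, 30.1]
force: [-0.4, 2.6, 6.3]
opening: 0.251
```

```bash
python3 go.py .4879 .1215 .189 109; python3 - <<'E'
from h import *
np.set_printoptions(precision=4,suppress=True)
o=bot.get_obs(); print(o["torque"],o["eef_pos"]-[.489,.0565,0])
r=(o["eef_pos"]-[.489,.0565,0])[:2]; print(np.hypot(*r),np.degrees(np.arctan2(r[1],r[0])))
th=np.radians(72-15*np.arange(45)); y=6.5*np.sin(th); z=6.5*np.cos(th)
for i in range(24): print(f"[[0,0,0],[0,{y[i+1]-y[i]:.2f},{z[i+1]-z[i]:.2f}],12],",end="" if (i+1)%8 else "\n")
E
```

```text
t 22.15 pos [0.4896 0.1253 0.1896] down [ 0.002  0.001 -1.   ] yaz 109.3 F [-0.4  2.6  6.3] op 0.251 q7 95.0
turn x 0.006 shift now-axes [ 0.05 -0.3  -0.29] after-turn axes [ 0.05 -0.31 -0.28]
[0.1706 0.0366 0.0017] [0.0006 0.0688 0.1896]
0.06882388403217198 89.516715621239
[[0,0,0],[0,-0.73,1.53],12],[[0,0,0],[0,-1.10,1.29],12],[[0,0,0],[0,-1.40,0.96],12],[[0,0,0],[0,-1.60,0.57],12],[[0,0,0],[0,-1.69,0.13],12],[[0,0,0],[0,-1.67,-0.31],12],[[0,0,0],[0,-1.53,-0.73],12],[[0,0,0],[0,-1.29,-1.10],12],
[[0,0,0],[0,-0.96,-1.40],12],[[0,0,0],[0,-0.57,-1.60],12],[[0,0,0],[0,-0.13,-1.69],12],[[0,0,0],[0,0.31,-1.67],12],[[0,0,0],[0,0.73,-1.53],12],[[0,0,0],[0,1.10,-1.29],12],[[0,0,0],[0,1.40,-0.96],12],[[0,0,0],[0,1.60,-0.57],12],
[[0,0,0],[0,1.69,-0.13],12],[[0,0,0],[0,1.67,0.31],12],[[0,0,0],[0,1.53,0.73],12],[[0,0,0],[0,1.29,1.10],12],[[0,0,0],[0,0.96,1.40],12],[[0,0,0],[0,0.57,1.60],12],[[0,0,0],[0,0.13,1.69],12],[[0,0,0],[0,-0.31,1.67],12],
```

{"api": "servo_tool", "payload": {
  "series": [
    [[0,0,0],[0,-0.3,-0.28],12],
    [[0,0,0],[0,0,0],12],
    [[0,0,0],[0,-0.73,1.53],12],
    [[0,0,0],[0,-1.1,1.29],12],
    [[0,0,0],[0,-1.4,0.96],12],
    [[0,0,0],[0,-1.6,0.57],12],
    [[0,0,0],[0,-1.69,0.13],12],
    [[0,0,0],[0,-1.67,-0.31],12]
  ]
}}

```text
t: 23.15
eef_pos: [0.5566, 0.0587, 0.19]
orientation: [1.9, 89.6, 21.3]
force: [3.1, 2.7, 3.7]
opening: 0.232
```

```bash
cat > st.py <<'E'
from h import *
np.set_printoptions(precision=4,suppress=True)
o=bot.get_obs(); r=(o["eef_pos"]-[.489,.0565,0])[:2]; print("t",o["t"],"r",np.hypot(*r).round(4),"az",np.degrees(np.arctan2(r[1],r[0])).round(1),"z",o["eef_pos"][2].round(4),"F",o["force"].round(1),"T",o["torque"].round(2),"op",round(o["opening"],3))
E
python3 st.py
```

```text
t 23.15 r 0.0677 az 1.9 z 0.19 F [3.1 2.7 3.7] T [ 0.81 -0.59 -0.05] op 0.232
```

The forces are small now. Continuing the winding.

{"api": "servo_tool", "payload": {
  "series": [
    [[0,0,0],[0,-1.53,-0.73],12],
    [[0,0,0],[0,-1.29,-1.1],12],
    [[0,0,0],[0,-0.96,-1.4],12],
    [[0,0,0],[0,-0.57,-1.6],12],
    [[0,0,0],[0,-0.13,-1.69],12],
    [[0,0,0],[0,0.31,-1.67],12],
    [[0,0,0],[0,0.73,-1.53],12],
    [[0,0,0],[0,1.1,-1.29],12]
  ]
}}

```text
t: 24.15
eef_pos: [0.4586, -0.0035, 0.1903]
orientation: [-42.2, 89.7, -23.0]
force: [1.2, -4.2, 9.7]
opening: 0.237
```

```bash
python3 st.py
```

```text
t 24.15 r 0.0672 az -116.9 z 0.1903 F [ 1.2 -4.2  9.7] T [-0.49 -0.23  0.  ] op 0.237
```

{"api": "servo_tool", "payload": {
  "series": [
    [[0,0,0],[0,1.4,-0.96],12],
    [[0,0,0],[0,1.6,-0.57],12],
    [[0,0,0],[0,1.69,-0.13],12],
    [[0,0,0],[0,1.67,0.31],12],
    [[0,0,0],[0,1.53,0.73],12],
    [[0,0,0],[0,1.29,1.1],12],
    [[0,0,0],[0,0.96,1.4],12],
    [[0,0,0],[0,0.57,1.6],12]
  ]
}}

```text
t: 25.15
eef_pos: [0.4534, 0.1134, 0.1895]
orientation: [127.6, 89.8, 147.0]
force: [-4.8, 2.5, 11.6]
opening: 0.24
```

{"api": "servo_tool", "payload": {
  "series": [
    [[0,0,0],[0,0.13,1.69],12],
    [[0,0,0],[0,-0.31,1.67],12],
    [[0,0,0],[0,-0.73,1.53],12],
    [[0,0,0],[0,-1.1,1.29],12],
    [[0,0,0],[0,-1.4,0.96],12],
    [[0,0,0],[0,-1.6,0.57],12],
    [[0,0,0],[0,-1.69,0.13],12],
    [[0,0,0],[0,-1.67,-0.31],12]
  ]
}}

```text
t: 26.15
eef_pos: [0.5561, 0.0584, 0.1899]
orientation: [3.0, 89.7, 22.4]
force: [3.1, 2.0, 4.0]
opening: 0.227
```

```bash
python3 st.py; cat > grab.py <<'E'
from h import *; import sys
for n in("side","top"):
    S=[snapshot(n) for _ in range(5)]
    np.savez(f"{n}_{sys.argv[1]}.npz",I=np.mean([s[0].astype(float) for s in S],0),D=np.median([s[1] for s in S],0))
E
python3 grab.py w2; python3 prof.py w2
```

```text
t 26.15 r 0.0671 az 1.6 z 0.1899 F [3.1 2.  4. ] T [ 0.8  -0.44 -0.03] op 0.227
top deck
68:5,86.0  70:5,84.2  76:5,81.9  78:11,86.8  80:5,90.6  
top track
52:5,92.3  60:5,93.5  68:6,94.2  70:11,88.0  74:5,88.1  76:11,88.1  78:15,94.3  80:8,95.0  
side deck
50:28,93.8  52:16,98.0  54:25,90.1  56:25,98.2  58:11,87.3  60:13,87.0  62:11,87.6  64:14,87.8  66:26,87.9  68:27,87.0  70:23,86.9  76:45,83.1  78:49,88.0  80:15,89.8  
side track
50:5,93.5  58:5,92.8  62:5,93.2  64:8,55.1  66:7,60.1  68:21,82.4  70:62,82.3  72:15,87.4  74:16,87.4  76:24,88.5  78:21,91.5  80:9,95.1
```

The deck is up about 12.1 mm, with about 5.8 mm (263°) to go. I'll wind 240° and measure again.

{"api": "servo_tool", "payload": {
  "series": [
    [[0,0,0],[0,-1.53,-0.73],12],
    [[0,0,0],[0,-1.29,-1.1],12],
    [[0,0,0],[0,-0.96,-1.4],12],
    [[0,0,0],[0,-0.57,-1.6],12],
    [[0,0,0],[0,-0.13,-1.69],12],
    [[0,0,0],[0,0.31,-1.67],12],
    [[0,0,0],[0,0.73,-1.53],12],
    [[0,0,0],[0,1.1,-1.29],12]
  ]
}}

```text
t: 27.65
eef_pos: [0.4579, -0.002, 0.1896]
orientation: [-32.5, 89.8, -13.3]
force: [1.4, 0.3, 5.8]
opening: 0.236
```

{"api": "servo_tool", "payload": {
  "series": [
    [[0,0,0],[0,1.4,-0.96],12],
    [[0,0,0],[0,1.6,-0.57],12],
    [[0,0,0],[0,1.69,-0.13],12],
    [[0,0,0],[0,1.67,0.31],12],
    [[0,0,0],[0,1.53,0.73],12],
    [[0,0,0],[0,1.29,1.1],12],
    [[0,0,0],[0,0.96,1.4],12],
    [[0,0,0],[0,0.57,1.6],12]
  ]
}}

```text
t: 28.65
eef_pos: [0.453, 0.1127, 0.189]
orientation: [158.0, 89.8, 177.4]
force: [-2.7, 0.4, 10.7]
opening: 0.239
```

```bash
python3 st.py; python3 grab.py w3; python3 prof.py w3; cat > match.py <<'E'
# deck rise since start: register deck depth patch against the start's (per-pixel z along camera ray vs known planar surfaces) + compare rail lips
from h import *; import sys
a=np.radians(99.5); e=np.array([np.cos(a),np.sin(a)]); f=np.array([e[1],-e[0]])
for n in("side","top"):
  def prof(suf,lo,hi):
    P=cloud(n,np.load(f"{n}_{suf}.npz")["D"]); s=(P[...,:2]-[.55,.1])@e; t=(P[...,:2]-[.55,.1])@f; z=P[...,2]
    m=(s>lo)&(s<hi)&(t>.0735)&(t<.085)&(z>.06)&(z<.105); return t[m],z[m]
  for suf in("avg",sys.argv[1]):
    tr=prof("avg",.06,.18); dk=prof(suf,-.08,.01)
    # best vertical shift of deck profile onto track profile: nearest-neighbour on (t,z)
    from scipy.spatial import cKDTree
    T=cKDTree(np.c_[tr]); sh=np.arange(-.004,.024,.0002)
    c=[np.mean(np.minimum(T.query(np.c_[dk[0],dk[1]+x])[0],.003)) for x in sh]; i=int(np.argmin(c)); q=np.polyfit(sh[max(0,i-6):i+7],c[max(0,i-6):i+7],2)
    print(n,suf,len(dk[0]),"track-deck mm",(-q[1]/2/q[0]*1e3).round(2),"coarse",sh[i].round(4)*1e3)
E
python3 match.py w3
```

```text
t 28.65 r 0.0668 az 122.6 z 0.189 F [-2.7  0.4 10.7] T [-0.27  0.72 -0.09] op 0.239
top deck
50:31,103.7  52:25,102.3  54:34,102.8  56:26,102.5  58:17,93.6  60:18,94.5  62:27,93.5  64:30,93.0  66:28,93.1  68:31,93.4  70:27,93.1  72:8,88.5  74:30,86.5  76:31,87.1  78:55,93.3  80:27,95.1  
top track
50:7,73.9  54:5,73.6  58:7,73.5  62:5,74.2  64:6,72.6  66:9,72.5  68:14,74.9  70:24,84.8  72:13,87.6  74:10,87.9  76:13,88.0  78:23,93.5  80:11,95.5  
side deck
50:26,95.3  52:20,102.9  54:23,94.6  56:25,102.3  58:13,93.7  60:10,90.2  62:14,92.4  64:17,92.8  66:23,93.1  68:28,93.0  70:23,92.5  74:5,87.2  76:35,88.8  78:60,92.7  80:14,94.9  
side track
50:12,74.4  52:5,73.2  54:11,72.9  56:6,82.6  58:13,74.4  60:7,74.6  62:11,74.0  64:13,73.0  66:14,72.5  68:38,81.5  70:89,80.9  72:24,87.6  74:20,87.2  76:44,88.1  78:63,93.2  80:17,95.5  
side avg 112 track-deck mm 17.62 coarse 17.6
side w3 114 track-deck mm 0.31 coarse 0.4
top avg 143 track-deck mm 17.83 coarse 17.8
top w3 149 track-deck mm 0.62 coarse 0.4
```

About 0.45 mm remains (20°). I'll wind that, release and rise clear.

{"api": "servo_tool", "payload": {
  "series": [
    [[0,0,0],[0,0.14,1.12],12],
    [[0,0,0],[0,-0.06,1.13],12],
    [[0,0,0],[0,0,0],12],
    [[0,0,0],[0,0,0],12],
    [[0,0,0],[0,0,0],55],
    [[0,0,0],[0,0,0],55],
    [[0,0,0],[0,0,0],55],
    [[0,0,0],[0,0,0],55]
  ]
}}

```text
t: 30.15
eef_pos: [0.4755, 0.1194, 0.1883]
orientation: [-167.7, 90.0, -148.4]
force: [-0.8, 0.3, 0.6]
opening: 0.55
```

{"api": "servo_tool", "payload": {
  "series": [
    [[0,0,0],[-3,0,0],55],
    [[0,0,0],[-5,0,0],55],
    [[0,0,0],[-5,0,0],55],
    [[0,0,0],[0,-6,0],55],
    [[0,0,0],[0,-6,0],55],
    [[0,0,0],[0,-6,0],55],
    [[0,0,0],[0,-6,0],55],
    [[0,0,0],[0,-6,0],55]
  ]
}}

```text
t: 31.15
eef_pos: [0.5754, -0.1652, 0.3186]
orientation: [18.8, 90.0, 38.1]
force: [1.0, -0.0, 0.6]
opening: 0.548
```

```bash
sed -i 's/range(5)/range(12)/' grab.py; python3 st.py; python3 grab.py w4; sed -i 's/tr=prof("avg"/tr=prof(suf/' match.py; python3 match.py w4;  sed -i 's/tr=prof(suf/tr=prof("avg"/' match.py; python3 match.py w4; python3 prof.py w4; python3 - <<'E'
from h import *
np.set_printoptions(precision=4,suppress=True)
T=[]
for n in("side","top"):
    f=np.load(f"{n}_w4.npz"); P=cloud(n,f["D"]); r=np.hypot(P[...,0]-.489,P[...,1]-.0565); z=P[...,2]
    for nm,k in(("hubtop",(r<.024)&(z>.212)&(z<.24)),("griptop",(r>.045)&(r<.09)&(z>.254)&(z<.28)),("armtop",(r>.025)&(r<.05)&(z>.19)&(z<.215)&(P[...,1]>.075))):
        if k.sum()>3: print(n,nm,k.sum(),np.mean(P[k],0),"zmed/90",np.percentile(z[k],[50,90]))
    I=f["I"].astype(np.uint8); T.append(cv2.resize(I[85:205,190:340] if n=="side" else I[150:270,120:290],(400,320) if n=="side" else (400,282),interpolation=cv2.INTER_CUBIC))
T[1]=cv2.copyMakeBorder(T[1],0,38,0,0,cv2.BORDER_CONSTANT); cv2.imwrite("pics/final.png",np.hstack(T))
E
```

```text
t 31.15 r 0.2379 az -68.7 z 0.3186 F [ 1.  -0.   0.6] T [ 0.09 -0.01  0.03] op 0.548
side avg 112 track-deck mm 17.62 coarse 17.6
side w4 116 track-deck mm 0.07 coarse 0.0
top avg 143 track-deck mm 17.83 coarse 17.8
top w4 149 track-deck mm -0.01 coarse 0.0
side avg 112 track-deck mm 17.62 coarse 17.6
side w4 116 track-deck mm -0.13 coarse 0.0
top avg 143 track-deck mm 17.83 coarse 17.8
top w4 149 track-deck mm -0.11 coarse -0.2
top deck
50:25,103.7  52:29,103.7  54:36,103.5  56:26,103.7  58:14,94.8  60:20,94.6  62:25,93.7  64:33,93.4  66:27,93.6  68:29,93.7  70:28,93.3  72:9,88.1  74:29,87.6  76:25,87.9  78:61,93.7  80:28,95.6  
top track
50:11,74.1  52:10,74.2  54:11,73.2  56:11,73.9  58:13,74.2  60:11,74.0  62:11,74.1  64:12,73.8  66:13,73.7  68:14,77.9  70:98,84.2  72:37,87.5  74:40,87.8  76:40,87.7  78:76,93.2  80:40,95.6  
side deck
50:27,96.3  52:19,95.4  54:26,99.1  56:26,102.8  58:11,93.2  60:10,91.4  62:12,92.4  64:20,93.2  66:22,93.1  68:25,93.0  70:25,92.8  74:5,87.9  76:35,88.5  78:55,93.3  80:19,95.5  
side track
50:9,73.7  52:8,73.5  54:10,73.4  56:8,74.7  58:10,73.8  60:10,74.3  62:8,73.5  64:17,64.7  66:9,73.5  68:48,81.3  70:83,81.5  72:21,87.7  74:20,87.6  76:43,87.9  78:61,93.6  80:21,95.5  
side hubtop 176 [0.4884 0.055  0.2179] zmed/90 [0.2188 0.2202]
side griptop 85 [0.4732 0.118  0.2622] zmed/90 [0.2645 0.2657]
side armtop 47 [0.4777 0.0954 0.2005] zmed/90 [0.202  0.2027]
top hubtop 197 [0.4886 0.0577 0.2185] zmed/90 [0.2194 0.2206]
top griptop 95 [0.4732 0.1217 0.264 ] zmed/90 [0.2651 0.2661]
top armtop 87 [0.4808 0.0929 0.202 ] zmed/90 [0.2025 0.2034]
```

View pics/final.png

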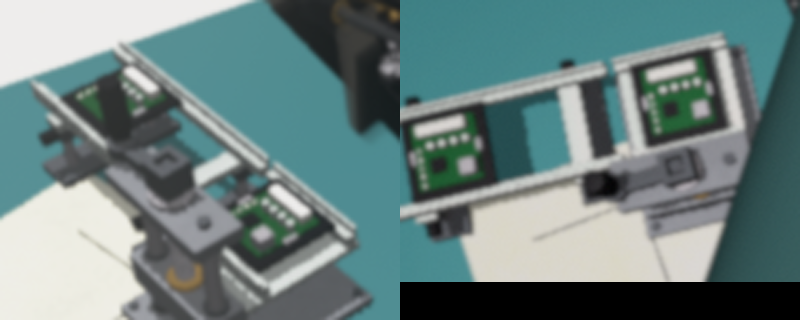

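The final pictures show both rails in one line, the hub seated on the collar (top at .219, expected .2195) and the gripper well clear. I'll check the clutter against its starting position, then hand in.

```bash
python3 - <<'E'
from h import *
b={n:cv2.imread(f"pics/{n}0.png") for n in("top","side")}
for n in("side",):
    p,_=snapshot(n)
    for t,c in(("pliers",(262,278)),("cutters",(360,383)),("flux_bottle",(371,225)),("solder_reel",(434,294))):
        x,y=c; r=25; A=cv2.cvtColor(b[n][max(0,y-r):y+r,x-r:x+r],cv2.COLOR_BGR2GRAY).astype(np.float32); B=cv2.cvtColor(p[max(0,y-r):y+r,x-r:x+r],cv2.COLOR_BGR2GRAY).astype(np.float32)
        print(t,"shift px",np.round(cv2.phaseCorrelate(A,B,cv2.createHanningWindow(A.shape[::-1],cv2.CV_32F)),2),[np.round(q["xy"]) for q in landmark_of(n,t)[:1]])
print(bot.get_obs()["t"]); print(job.hand_in())
E
```

```text
Traceback (most recent call last):
ValueError: setting an array element with a sequence. The requested array has an inhomogeneous shape after 1 dimensions. The detected shape was (2,) + inhomogeneous part.
```

```bash
python3 - <<'E'
from h import *
b=cv2.imread("pics/side0.png"); p,_=snapshot("side")
g=lambda a,x,y,r=25:cv2.cvtColor(a[max(0,y-r):y+r,x-r:x+r],cv2.COLOR_BGR2GRAY).astype(np.float32)
for t,(x,y) in(("pliers",(262,278)),("cutters",(360,375)),("flux_bottle",(371,225)),("solder_reel",(434,294))):
    A,B=g(b,x,y),g(p,x,y); s,c=cv2.phaseCorrelate(A,B,cv2.createHanningWindow(A.shape[::-1],cv2.CV_32F))
    print(t,"shift px",np.round(s,2),"resp",round(c,2))
print(bot.get_obs()["t"]); print(job.hand_in())
E
```

```text
pliers shift px [0.08 0.03] resp 0.88
cutters shift px [0.07 0.06] resp 0.99
flux_bottle shift px [-0.04 -0.07] resp 0.93
solder_reel shift px [ 0.05 -0.01] resp 0.97
32.45
the job is handed in; nothing more can be done
None
```

The larger crank is fitted on the shaft and the lift is wound up about 2.25 turns. I then let go of the crank and handed the job in at 32.5 s with the gripper well clear.

**Last checks:**
- **Rail level:** the deck and track rails match within about 0.15 mm in both cameras (rail tops read about 95.5 mm on each).
- **Crank seated:** the hub top reads about 219 mm, against 219.5 mm for a crank fully down. With the hole's play, the crank drooped slightly towards its grip just after it was fitted.
- **Things to leave alone:** the pliers, cutters, jar and reel shifted less than 0.1 px in the side camera.

**What failed or disagreed:**
- **First grasp missed:** the real fingertips were about 36 mm higher than the reported position, so the fingers closed above the hub. I corrected for this from the depth images.
- **First winding grip was off-centre:** it was about 11 mm out, so I released the crank and gripped it again after about 108°.
- **Shaft angle:** the side-camera fit disagreed with the top-camera one. I used the top-camera angle, and the crank went on without resistance at the taper; about 5 N of sideways force showed near the bottom.

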